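Bring the open cup under the doser spout and start the doser

ROBOT

A 6-joint arm with a two-finger parallel gripper is mounted at the origin on the work surface. World frame = base frame: x ahead of the robot, y to its left, z up, the work surface at z = 0. Lengths are in m, angles in degrees, forces in N, time in s.
With the tool pointing down it reaches from about 0.4 to 0.825 m from the base axis. Payload 7 kg.
Tool frame: the origin (TCP) lies on the centre line of the jaws, within the pads' length; the fingertips stand 17 mm ahead of it and the grasp point (between the pads) lies 2 mm behind it; y points along the fingers, z is the direction in which the jaws open and shut, and the axes are right-handed (so a half turn about y gives the same grasp; the last joint's range is limited). The gripper opens to 88 mm and grips with 3 to 60 N. Pads are 19 mm wide; open, the fingers measure 130 mm over their backs; the gripper's body (78 mm by 193 mm) begins 47 mm behind the grasp point.
Start: joints at [-57.004, 20.546, 0.682, 0, -70.136, -16.507], TCP at [0.192, -0.647, 0.207] pointing down, gripper open.
Joint ranges: [-176.03, 176.03], [-82.01, 121.73], [-58.28, 71.71], [-173.87, 95.51], [-174.79, -0.11], [-173.66, 173.66]. Speed limits (degrees/s): [136.94, 136.94, 172.46, 180, 180, 180].

INTERFACE

Orientations are given as [roll, pitch, yaw] about the fixed x, y, z axes, in that order (R = Rz(yaw) Ry(pitch) Rx(roll)).
In Python, from plant import r, capture, camera_info gives the robot as it stands. The module is installed in compiled form; this text tells all that it offers.
- The arm moves only by the tool apply_moves, never from a script. Its argument "deltas" is a list of rows, each an object of numbers: "tx", "ty", "tz": the shift along the tool's x, y, z in m; "turn": the turn about the tool's y in rad; "gripper": the finger opening in m, from 0 to 0.0876. A call has 1 to 5 rows; each row is the pose to reach, as a shift and turn from the pose commanded when the call began, along the tool's axes at that moment; what a row does not reach only later rows make up. A row lasts 1/10 s, in which the tool goes at most 50 mm and 8.59 degrees, less where a joint would pass 70% of its speed; a pose out of reach is approached as far as the arm can. A call with a gripper value outside its range is refused whole. The fingers move at their own pace and stop on an object; "newtons" is the grip in N (left out, the last holds). Time passes only in rows, so rows that repeat a pose let the fingers close. It gives the time, the measured TCP pose, the force and the opening at its end, in the units of the state.
- r.get_state(): the state, without advancing time (a new reading comes with each control period).
- capture(name): name is "scene" or "top" or "wrist"; returns (picture, depth): 384x512x3 uint8, red, green, blue; 384x512 float32, m along the optical axis (not along the pixel's ray), 0 where there is no reading.
- camera_info(name): a dict with "K" (3x3 intrinsics, pixels), "k1" (the pictures are not rectified: a ray, as slopes to the right and down, at radius r is drawn at 1 + k1 r^2 times it, then the intrinsics apply), "eye" and "orientation" of the camera in the world; the wrist camera has in their place "tool_from_camera" (4x4, takes a point from camera to tool coordinates, whose origin is the TCP and whose axes are the tool frame's). Camera axes: x right, y up, looking along -z (the intrinsics and any distortion apply to the point x, -y, -z); pixel columns grow to the right and rows downward; lengths in m; the calibration is good to about 2 mm. A picture is of the moment at which its call begins: read the wrist's pose just before it. camera_info takes no time and is no camera call.
- r.close_job(): hands the job in, once; it reports no verdict.
The state is a dict: "time_s": time; "joints": joint angles; "qd": joint speeds; "joint_torque": joint torques, N m; "tcp_pos": TCP position; "eef_rot": TCP orientation; "contact_force": force on the tool from outside, world axes, zero at the start; "moment": the same for the moment, N m; "gripper_width": finger opening in m.
Only numpy, scipy, OpenCV 4.12 (cv2) and the standard library are available. Lean on these libraries where they do the work, as an engineer would, in place of code of your own. Each camera call takes 0.05 s, during which the arm holds its last target.

TASK

Turn the sample carousel by pushing on one or more of its bare spokes with a fingertip until the open cup stands centred under the spout of the doser and the carousel rests, then press the steel start button on the grey box fully down and let it come up again. Grip and lift nothing, do not touch the cup or the two lidded jars that ride on the carousel, and leave everything else on the bench where it is.

Things in the scene. Friction and masses are not known exactly. Their poses are not given: they have to be found in the camera images.
- hub_top (a point): Centre of the top of the carousel's aluminium hub (48 mm diameter), on the upright turning axis, 84 mm above the table. The carousel has three round seats for pots, their centres 95 mm from the axis and 120 degrees apart, and three bare spokes halfway between the seats.
- carousel (a joint): Angle of the carousel about its upright axis, rad, 0 at the start, growing counter-clockwise seen from above. It turns freely either way without an end stop or detents, with steady friction (about 1 N at 115 mm from the axis), and stays where it is left.
- spoke1_end (a point): Outer end of a bare spoke of the carousel: a level round steel bar 12 mm thick that runs straight out from the hub to 135 mm from the axis, its centre line 70 mm above the table. The space beneath the spokes is free down to the table plates (20 mm) outside 50 mm from the axis. The three spokes are alike.
- spoke2_end (a point): Outer end of a bare spoke of the carousel: a level round steel bar 12 mm thick that runs straight out from the hub to 135 mm from the axis, its centre line 70 mm above the table. The space beneath the spokes is free down to the table plates (20 mm) outside 50 mm from the axis. The three spokes are alike.
- spoke3_end (a point): Outer end of a bare spoke of the carousel: a level round steel bar 12 mm thick that runs straight out from the hub to 135 mm from the axis, its centre line 70 mm above the table. The space beneath the spokes is free down to the table plates (20 mm) outside 50 mm from the axis. The three spokes are alike.
- spout_tip (a point): Centre of the lower end of the doser's spout (18 mm across), 115 mm above the table, 95 mm from the carousel axis. It is fixed on a stand: above the spout a steel hopper 76 mm across from 190 mm to 245 mm above the table (a cone from 145 to 190 mm; its lid and knob reach 267 mm), carried by an aluminium column (36 x 44 mm, 260 mm tall) that stands 205 mm from the carousel axis in the same direction as the spout. Seen from above the hopper hides the spot under the spout.
- cup: The open steel cup, 56 mm across and 45 mm tall, standing loosely 10 mm deep in one of the carousel's seats. Origin at the centre of its underside (40 mm above the table), z up. Its rim is 85 mm above the table. Its seat, one of three, varies.
- jar_a: White jar closed with a flat steel lid, 56 mm across, 45 mm tall, loose in another seat of the carousel; origin at the centre of its underside, z up. Not to be touched.
- jar_b: A second jar just like jar_a, in the remaining seat.
- start_button_top (a point): Centre of the top of the round steel start button (34 mm across), 62 mm above the table when up, in a black collar (50 mm across, its top 10 mm below the button top), on a grey box 90 x 80 x 40 mm that is fixed to the table to the left or the right of the carousel. It is pressed straight down.
- start_button (a joint): Travel of the start button, m: 0 up, 0.006 fully down; a spring pushes it back up, fully down takes about 5 N.
- tub: Closed white tub with grey lid, 90 mm across, 52 mm tall, loose, on the opposite side of the carousel from the start box; leave alone. Origin under its centre.
- spoon: Steel spoon lying flat at the right, leave alone.
- spray_a: Spray bottle, 72 mm across, 218 mm tall, at the left; leave alone. Origin under its centre.
- spray_b: Second spray bottle of the same kind; leave alone.
- plate: White plate, 150 mm across, at the far left; leave alone.
- ramekin: Small white bowl, 80 mm across, 42 mm tall, at the far right; leave alone.
There are look-alikes about, which are no part of the job. Leave any purple or red look-alike of the part that bears start_button_top alone.

How it is judged (in metres and radians):
On the way, in this order (a step that is already met when the one before it is completed fails the run):
1. the open cup rests centred under the spout (horizontal distance between cup and spout_tip below 0.012 m and velocity of joint carousel between -0.05 and 0.05 rad/s), for 0.3 s.
2. the start button is pressed down (value of joint start_button above 0.0045 m and horizontal distance between cup and spout_tip below 0.012 m), for 0.03 s.
At the end, for the whole second after the job is handed in: The axis of the open cup is within 12 mm of the spout's axis, the carousel is at rest, the cup and both jars stand upright (within 0.15 rad) in their seats (undersides 34 to 46 mm above the table), and the button, after having been pressed at least 4.5 mm, is up again (all of step 1 and height (world z) of cup between 0.034 and 0.046 m and angle between each of cup, jar_a, jar_b's own z axis and vertical below 0.15 rad and height (world z) of jar_a between 0.034 and 0.046 m and height (world z) of jar_b between 0.034 and 0.046 m and value of joint start_button below 0.0015 m); the robot touches nothing.
It fails at once if the button is pressed while the cup is not under the spout (more than 14 mm off) (value of joint start_button above 0.003 m and horizontal distance between cup and spout_tip above 0.014 m).
It fails at once if the robot touches the cup or a jar (over 1 N) (contact force between any of the fingers, the arm and cup above 1 N or contact force between any of the fingers, the arm and jar_a above 1 N or contact force between any of the fingers, the arm and jar_b above 1 N).
It fails at once if the cup or a jar is lifted out of its seat or tipped (height (world z) of any of cup, jar_a, jar_b above 0.05 m or angle between any of cup, jar_a, jar_b's own z axis and vertical above 0.35 rad).
It fails at once if something else on the bench is shifted by more than 20 mm (distance of any of tub, spoon, spray_a, spray_b, plate, ramekin from where it was at the start of the episode above 0.02 m).
It also fails if it takes over 72 s, if anything falls off the work surface, if the arm or the gripper's body presses on something with over 40 N, if the wrist force passes 120 N, or if a joint passes its speed limit or range.

## Working session

There is one attempt and no reset: what is moved stays moved. The work goes in short steps, Python scripts to look and compute and a tool call to move; the robot and the scene stay as the last step left them, time stands still between calls to the robot, and variables do not carry over. Pictures are saved under pics/ and viewed, and the job is handed in when it is done.

Besides the shell and the picture viewer there is one more tool, called as name(argument=value, ...), one argument or row to a line, values as JSON. apply_moves: Moves the arm, as the interface text tells. Its arguments: {"type":"object","properties":{"deltas":{"type":"array","items":{"type":"object","properties":{"tx":{"type":"number"},"ty":{"type":"number"},"tz":{"type":"number"},"turn":{"type":"number"},"gripper":{"type":"number"}}}},"newtons":{"type":"number"}},"required":["deltas"]}

```bash
mkdir -p pics; ls; python3 - <<'E'
from plant import r,capture,camera_info
import cv2,numpy as np
print(r.get_state())
for n in ["scene","top"]:
    p,d=capture(n); cv2.imwrite(f"pics/{n}0.png",p[:,:,::-1]); np.savez(f"{n}0.npz",p=p,d=d)
    print(n,camera_info(n),d.min(),d.max())
print(camera_info("wrist"))
E
```

```text
pics
{'time_s': 0.0, 'joints': array([-5.70037372e+01,  2.05918821e+01,  6.33461005e-01, -2.09168062e-02,
       -7.01381218e+01, -1.65078748e+01]), 'qd': array([ 0.02202555, -0.01805839, -0.01896469,  0.10422152, -0.09545933,
        0.08317616]), 'joint_torque': array([-3.29181212e-04, -5.82721174e+01,  2.93075484e+01,  6.99774876e+00,
        7.04835678e-03, -1.70997755e-04]), 'tcp_pos': array([ 0.19140677, -0.64672742,  0.20641282]), 'eef_rot': array([-8.99018489e+01,  8.58256192e-03,  1.64812722e+01]), 'contact_force': array([-0.4567802 , -0.52498012,  0.86515199]), 'moment': array([ 0.00164825, -0.00288829,  0.00028783]), 'gripper_width': 0.0876528020615562}
scene {'K': array([[416.35672416,   0.        , 254.59971613],
       [  0.        , 416.35672416, 188.6620806 ],
       [  0.        ,   0.        ,   1.        ]]), 'k1': -0.08591457388852002, 'eye': array([1.01419585, 0.95993205, 1.01634323]), 'orientation': array([ 48.91000496,  -0.53346852, 152.39547121])} 0.0 3.9053319
top {'K': array([[475.02408276,   0.        , 253.87497563],
       [  0.        , 475.02408276, 191.79845606],
       [  0.        ,   0.        ,   1.        ]]), 'k1': -0.08018387768715551, 'eye': array([0.12175013, 0.02597913, 1.90273391]), 'orientation': array([ 11.07274634,   0.27101829, -91.05681327])} 0.0 2.8544798
{'K': array([[268.23556449,   0.        , 255.30509833],
       [  0.        , 268.23556449, 188.45994502],
       [  0.        ,   0.        ,   1.        ]]), 'k1': -0.002484630942810306, 'tool_from_camera': array([[ 1.02756305e-03, -9.68959089e-01, -2.47218988e-01,
        -6.63237733e-02],
       [ 1.82269742e-03,  2.47220523e-01, -9.68957528e-01,
        -1.77539790e-01],
       [ 9.99997811e-01,  5.45059538e-04,  2.02015390e-03,
        -3.02420080e-04],
       [ 0.00000000e+00,  0.00000000e+00,  0.00000000e+00,
         1.00000000e+00]])}
```

View pics/scene0.png

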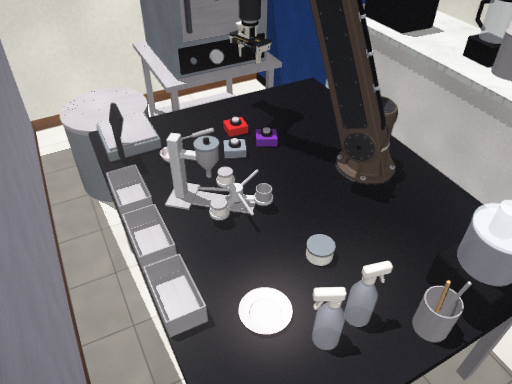

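View pics/top0.png

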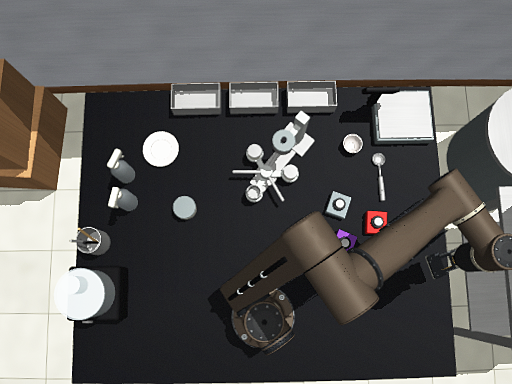

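The carousel hub is at about (265,175) in the top view. The hopper is at (284,141), the grey box at (338,204), with the red (376,221) and purple (346,240) look-alikes near it. I'll zoom in for measurement.

```bash
cat > h.py <<'E'
import numpy as np,cv2
from scipy.spatial.transform import Rotation as Ro
from plant import r,capture,camera_info
def cam(n,st=None):
    c=camera_info(n)
    if 'eye' in c: return c['K'],c['k1'],np.array(c['eye']),Ro.from_euler('xyz',c['orientation'],degrees=True).as_matrix()
    R=Ro.from_euler('xyz',st['eef_rot'],degrees=True).as_matrix();T=c['tool_from_camera']
    return c['K'],c['k1'],R@T[:3,3]+st['tcp_pos'],R@T[:3,:3]
def ray(C,uv):
    K,k,e,R=C
    u=cv2.undistortPoints(np.array(uv,float).reshape(-1,1,2),K,np.array([k,0,0,0.]))[:,0]
    return e,np.c_[u[:,0],-u[:,1],-np.ones(len(u))]@R.T
def onz(C,uv,z):
    e,d=ray(C,uv); return e+d*((z-e[2])/d[:,2])[:,None]
def proj(C,P):
    K,k,e,R=C
    p=(np.atleast_2d(P)-e)@R; p=p*[1,-1,-1]
    return cv2.projectPoints(p.reshape(-1,1,3),np.zeros(3),np.zeros(3),K,np.array([k,0,0,0.]))[0][:,0]
def cloud(C,d):
    v,u=np.mgrid[:d.shape[0],:d.shape[1]]
    e,dr=ray(C,np.c_[u.ravel(),v.ravel()])
    return (e+dr*d.ravel()[:,None]).reshape(*d.shape,3)
E
python3 - <<'E'
from h import *
z=np.load('top0.npz');p=z['p'];d=z['d']
c=p[100:260,220:400,::-1];cv2.imwrite('pics/t1.png',cv2.resize(c,None,fx=4.4,fy=3.75*1,interpolation=3)[:600,:800])
c=np.load('scene0.npz')['p'][110:230,150:290,::-1];cv2.imwrite('pics/s1.png',cv2.resize(c,None,fx=5,fy=5,interpolation=3))
C=cam('top');X=cloud(C,d)
for uv in [(265,175),(338,204),(284,141),(253,194),(255,152),(290,173),(368,204),(150,300)]: print(uv,X[uv[1],uv[0]])
E
```

```text
(265, 175) [ 0.5432481  -0.01683039  0.08794907]
(338, 204) [ 0.42594297 -0.30121709  0.06684679]
(284, 141) [ 0.62628521 -0.08382955  0.26448887]
(253, 194) [0.4767359  0.03171052 0.0440112 ]
(255, 152) [0.63833866 0.02058631 0.08493296]
(290, 173) [ 0.54763989 -0.11452671  0.0954673 ]
(368, 204) [ 0.43471692 -0.43625828 -0.00104225]
(150, 300) [0.06761404 0.44540756 0.00057358]
```

View pics/t1.png

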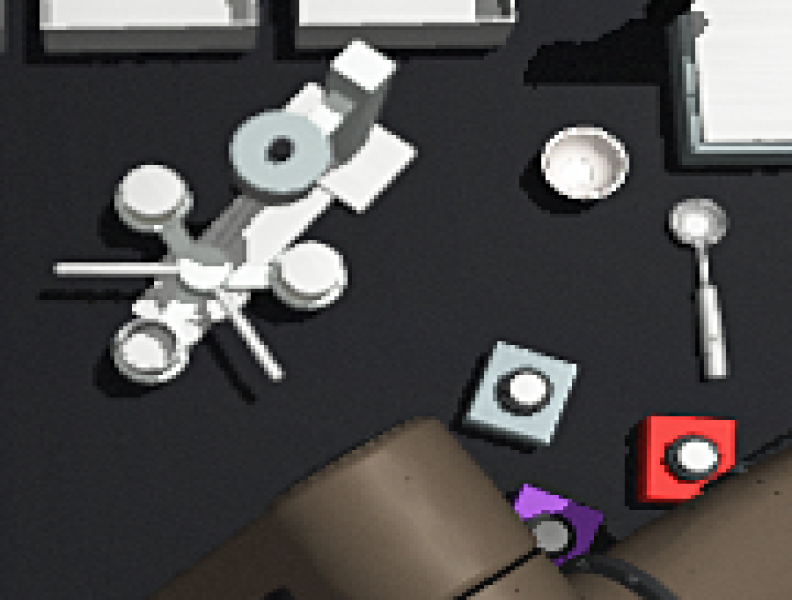

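View pics/s1.png

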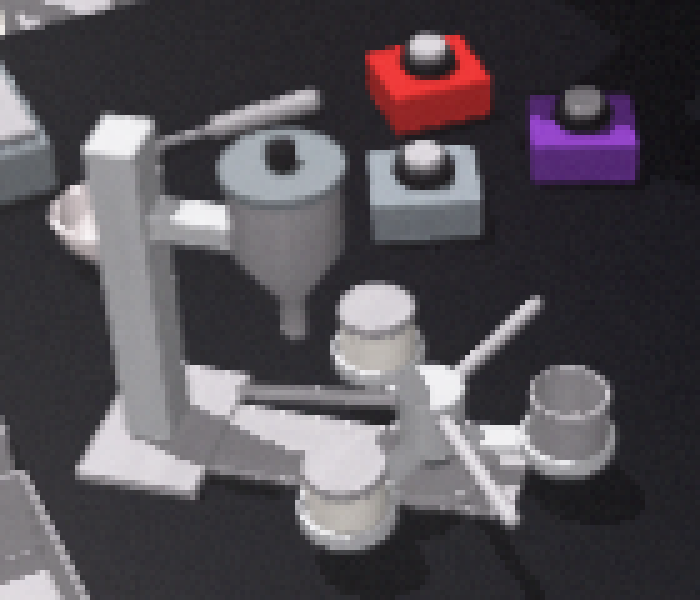

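```bash
python3 - <<'E'
from h import *
for n in ['top','scene']:
    z=np.load(n+'0.npz');p=z['p'];d=z['d'];C=cam(n);X=cloud(C,d)
    ok=(d>0)&(X[...,0]>.38)&(X[...,0]<.8)&(X[...,1]>-.40)&(X[...,1]<.15)
    for lo,hi,zz in [(.073,.1,.085),(.232,.252,.245),(.252,.275,.26),(.055,.072,.062)]:
        m=(ok&(X[...,2]>lo)&(X[...,2]<hi)).astype(np.uint8)
        k,l,s,c=cv2.connectedComponentsWithStats(m,connectivity=4)
        for i in range(1,k):
            if s[i,4]>=12:
                w=s[i]
                mid=[w[0]+(w[2]-1)/2,w[1]+(w[3]-1)/2]
                print(n,lo,s[i],c[i].round(1),onz(C,[c[i],mid],zz).round(4)[:,:2].tolist(),X[l==i].mean(0).round(3))
E
```

```text
top 0.073 [295 134   7   6  14] [298.  136.4] [[0.6996, -0.1524], [0.6993, -0.1524]] [ 0.699 -0.152  0.088]
top 0.073 [247 144  14  14 153] [253.7 150.3] [[0.6453, 0.0257], [0.6446, 0.0264]] [0.645 0.026 0.084]
top 0.073 [269 158   6   8  17] [271.2 161.5] [[0.5983, -0.0428], [0.5981, -0.0438]] [ 0.6   -0.043  0.078]
top 0.073 [283 164  15  14 154] [289.8 170.9] [[0.5587, -0.115], [0.5602, -0.1157]] [ 0.559 -0.115  0.085]
top 0.073 [243 165  30  17 164] [262.8 171.5] [[0.5583, -0.0086], [0.5526, 0.0124]] [ 0.559 -0.009  0.082]
top 0.073 [232 170  10   3  21] [236.5 171. ] [[0.5621, 0.0947], [0.5623, 0.0948]] [0.564 0.095 0.077]
top 0.073 [257 186   4   8  12] [258.9 188.8] [[0.4893, 0.0081], [0.4864, 0.0098]] [0.49  0.008 0.083]
top 0.073 [276 189   8  12  29] [279.1 194.4] [[0.4654, -0.0699], [0.4649, -0.0716]] [ 0.467 -0.07   0.078]
top 0.232 [299 122   6   5  14] [301.7 123.8] [[0.6969, -0.1522], [0.6961, -0.1514]] [ 0.698 -0.153  0.241]
top 0.232 [279 129   6   8  21] [281.8 133. ] [[0.6629, -0.0781], [0.6648, -0.077]] [ 0.662 -0.078  0.249]
top 0.232 [286 131   4   4  13] [287.5
[... 2292 characters left out ...]
7257, -0.1426], [0.7241, -0.1485]] [ 0.726 -0.141  0.063]
scene 0.055 [257 186  14   6  49] [263.8 188.4] [[0.4702, 0.0077], [0.4711, 0.0076]] [0.471 0.01  0.064]
scene 0.055 [209 187  19   4  29] [217.  189.4] [[0.6175, -0.0616], [0.6125, -0.0645]] [ 0.62  -0.055  0.069]
scene 0.055 [197 188  10   2  15] [201.5 188.6] [[0.6639, -0.0901], [0.6638, -0.0906]] [ 0.667 -0.082  0.069]
scene 0.055 [229 191  11   7  37] [233.7 194.8] [[0.578, -0.0098], [0.5752, -0.0132]] [ 0.579 -0.007  0.064]
scene 0.055 [256 192  16   9  61] [263.1 196.7] [[0.4926, 0.0445], [0.4898, 0.0419]] [0.493 0.046 0.063]
scene 0.055 [211 207  16   8  56] [218.8 210.8] [[0.6553, 0.039], [0.6556, 0.0372]] [0.656 0.041 0.064]
```

```bash
cat >> h.py <<'E'
def plan(x,y,z,yaw):
    s=r.get_state(); R=Ro.from_euler('xyz',s['eef_rot'],degrees=True).as_matrix()
    D=R.T@(np.array([x,y,z])-s['tcp_pos']); y0=np.degrees(np.arctan2(R[1,0],R[0,0]))
    t=-np.radians((yaw-y0+180)%360-180)
    print('pos',s['tcp_pos'].round(4),'yaw',round(y0,1),'F',s['contact_force'].round(1),'t',round(s['time_s'],2),'j',s['joints'].round(0))
    n=max(np.linalg.norm(D)/.05,abs(t)/.15)
    print('tx %.3f ty %.3f tz %.3f turn %.3f  rows>=%.1f'%(*D,t,n))
E
python3 -c "
from h import *
plan(.42,-.1,.22,88)"
```

```text
pos [ 0.1914 -0.6468  0.2065] yaw 16.5 F [-0.6 -0.4  0.1] t 0.1 j [-57.  21.   1.  -0. -70. -17.]
tx 0.374 ty -0.013 tz 0.460 turn -1.248  rows>=11.9
```

apply_moves(
  deltas=[
    {"tx": 0.03, "tz": 0.037, "turn": 0},
    {"tx": 0.06, "tz": 0.074},
    {"tx": 0.09, "tz": 0.11},
    {"tx": 0.12, "tz": 0.147},
    {"tx": 0.15, "tz": 0.184},
  ],
)

```text
invalid input at $.deltas[0]: expected keys tx, ty, tz, turn, gripper
```

apply_moves(
  deltas=[
    {"tx": 0.03, "tz": 0.037, "turn": 0},
    {"tx": 0.06, "tz": 0.074},
    {"tx": 0.09, "tz": 0.11},
    {"tx": 0.12, "tz": 0.147},
    {"tx": 0.15, "tz": 0.184},
  ],
)

```text
invalid input at $.deltas[0]: expected keys tx, ty, tz, turn, gripper
```

```bash
python3 -c "
from h import *
plan(.46,-.0,.22,88)"
```

```text
pos [ 0.1914 -0.6468  0.2065] yaw 16.5 F [-0.6 -0.4  0.1] t 0.1 j [-57.  21.   1.  -0. -70. -17.]
tx 0.441 ty -0.013 tz 0.544 turn -1.248  rows>=14.0
```

apply_moves(
  deltas=[
    {"tx": 0.03, "ty": -0.002, "tz": 0.037, "turn": 0, "gripper": 0.032},
    {"tx": 0.06, "ty": -0.004, "tz": 0.074, "turn": 0, "gripper": 0.032},
    {"tx": 0.09, "ty": -0.006, "tz": 0.11, "turn": 0, "gripper": 0.032},
    {"tx": 0.12, "ty": -0.008, "tz": 0.147, "turn": 0, "gripper": 0.032},
    {"tx": 0.15, "ty": -0.01, "tz": 0.184, "turn": 0, "gripper": 0.032},
  ],
  newtons=10,
)

```text
time_s: 0.6
tcp_pos: [0.2833, -0.4264, 0.217]
eef_rot: [-90.0, 0.0, 16.5]
contact_force: [1.7, -0.0, 0.6]
gripper_width: 0.0533
```

apply_moves(
  deltas=[
    {"tx": 0.03, "ty": 0, "tz": 0.037, "turn": 0, "gripper": 0.032},
    {"tx": 0.06, "ty": 0, "tz": 0.074, "turn": 0, "gripper": 0.032},
    {"tx": 0.09, "ty": 0, "tz": 0.11, "turn": 0, "gripper": 0.032},
    {"tx": 0.12, "ty": 0, "tz": 0.147, "turn": 0, "gripper": 0.032},
    {"tx": 0.15, "ty": 0, "tz": 0.184, "turn": 0, "gripper": 0.032},
  ],
)

```text
time_s: 1.1
tcp_pos: [0.3749, -0.2074, 0.2174]
eef_rot: [-90.0, -0.0, 16.5]
contact_force: [0.7, -0.7, -0.4]
gripper_width: 0.0323
```

```bash
python3 -c "
from h import *
plan(.46,0.03,.22,88)"
```

```text
pos [ 0.3749 -0.2074  0.2174] yaw 16.5 F [ 0.7 -0.7 -0.4] t 1.1 j [ -2.  -4. -27.  -0. -67. -71.]
tx 0.149 ty -0.003 tz 0.203 turn -1.248  rows>=8.3
```

apply_moves(
  deltas=[
    {"tx": 0.017, "ty": 0, "tz": 0.023, "turn": -0.139, "gripper": 0.032},
    {"tx": 0.033, "ty": 0, "tz": 0.045, "turn": -0.278, "gripper": 0.032},
    {"tx": 0.05, "ty": 0, "tz": 0.068, "turn": -0.416, "gripper": 0.032},
    {"tx": 0.066, "ty": 0, "tz": 0.09, "turn": -0.555, "gripper": 0.032},
    {"tx": 0.083, "ty": 0, "tz": 0.113, "turn": -0.694, "gripper": 0.032},
  ],
)

```text
time_s: 1.6
tcp_pos: [0.4222, -0.0761, 0.2173]
eef_rot: [-90.0, -0.0, 56.6]
contact_force: [0.2, -1.0, -0.2]
gripper_width: 0.0319
```

```bash
python3 -c "
from h import *
plan(.46,0.03,.22,88)"
```

```text
pos [ 0.4222 -0.0761  0.2173] yaw 56.6 F [ 0.2 -1.  -0.2] t 1.6 j [ 16.  -4. -27.  -0. -67. -50.]
tx 0.109 ty -0.003 tz 0.027 turn -0.548  rows>=3.7
```

apply_moves(
  deltas=[
    {"tx": 0.027, "ty": -0.001, "tz": 0.007, "turn": -0.137, "gripper": 0.032},
    {"tx": 0.054, "ty": -0.002, "tz": 0.014, "turn": -0.274, "gripper": 0.032},
    {"tx": 0.081, "ty": -0.003, "tz": 0.02, "turn": -0.411, "gripper": 0.032},
    {"tx": 0.108, "ty": -0.003, "tz": 0.027, "turn": -0.548, "gripper": 0.032},
    {"tx": 0.108, "ty": -0.003, "tz": 0.027, "turn": -0.548, "gripper": 0.032},
  ],
)

```text
time_s: 2.1
tcp_pos: [0.4607, 0.0298, 0.22]
eef_rot: [-90.0, -0.0, 88.0]
contact_force: [-0.4, 0.1, 0.1]
gripper_width: 0.0321
```

```bash
python3 - <<'E'
from h import *
st=r.get_state();p,d=capture('wrist');np.savez('w1.npz',p=p,d=d,st=np.r_[st['tcp_pos'],st['eef_rot']])
C=cam('wrist',st);q=p[:,:,::-1].copy()
ax=np.array([.565,-.018])
def pt(a,R,z):return [*(ax+R*np.array([np.cos(np.radians(a)),np.sin(np.radians(a))])),z]
P=[[*ax,.084]]+[pt(a,135,.07) if 0 else pt(a,.135,.07) for a in (88,208,328)]+[pt(a,.095,.085) for a in(28,148,268)]
for u in proj(C,P):
    print(u.round(0)); cv2.drawMarker(q,tuple(int(v) for v in u.round()),(0,0,255),1,8) if abs(u).max()<1000 else 0
cv2.imwrite('pics/w1.png',q)
plan(.57,.097,.065,88)
E
```

```text
[164. 141.]
[176. 243.]
[265.  80.]
[61. 80.]
[ 98. 181.]
[236. 181.]
[156.  50.]
pos [0.4599 0.0286 0.2199] yaw 87.8 F [-0.6 -0.3 -0.8] t 2.15 j [ 28.  -1. -24.  -0. -67. -30.]
tx 0.073 ty 0.155 tz -0.108 turn -0.004  rows>=4.0
```

View pics/w1.png

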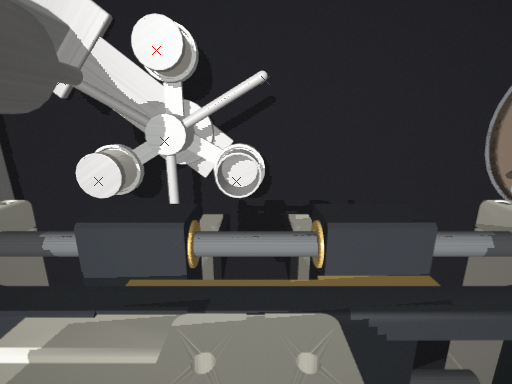

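```bash
python3 - <<'E'
from h import *
z=np.load('w1.npz');s=z['st'];st=dict(tcp_pos=s[:3],eef_rot=s[3:]);C=cam('wrist',st);d=z['d'];p=z['p']
X=cloud(C,d)
for n,uv,zz in [('hub',(166,134),.084),('A',(157,43),.085),('B',(99,174),.085),('cup',(240,170),.085),('sp2',(264,77),.07)]:
    print(n,onz(C,[uv],zz)[0].round(4),X[uv[1],uv[0]].round(4))
print(C[2],X[300:310,100:110].mean((0,1)), X[20,250],X[130,400])
cv2.imwrite('pics/w1z.png',cv2.resize(p[:220,:300,::-1],None,fx=2.6,fy=2.6,interpolation=2))
E
```

```text
hub [ 0.5615 -0.0254  0.084 ] [ 0.5618 -0.0253  0.083 ]
A [ 0.5597 -0.1199  0.085 ] [ 0.5593 -0.1197  0.0861]
B [0.6462 0.0182 0.085 ] [0.6455 0.018  0.0861]
cup [0.4786 0.0193 0.085 ] [0.4811 0.0263 0.0459]
sp2 [ 0.4469 -0.0845  0.07  ] [ 0.4471 -0.0838  0.0745]
[ 0.45821909 -0.03657757  0.39754459] [0.49360727 0.00229757 0.34551713] [ 0.4610148  -0.1653363   0.00097839] [ 0.24934153 -0.01605682 -0.00027043]
```

View pics/w1z.png

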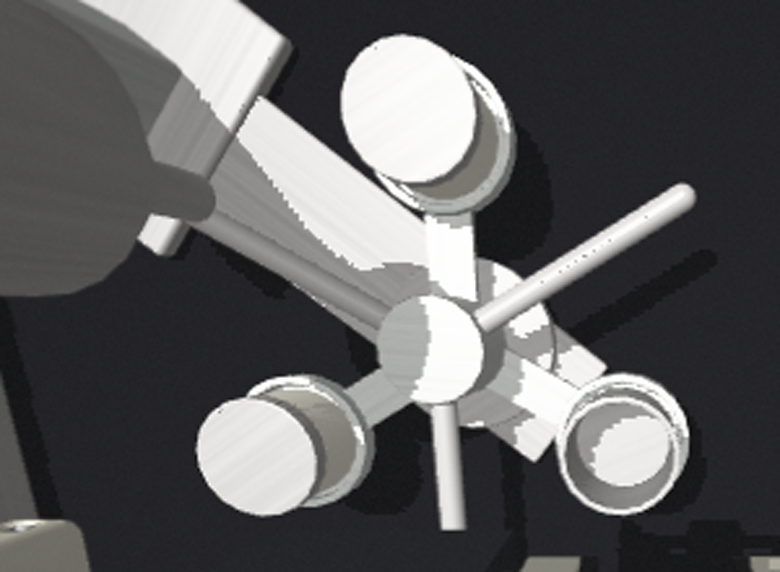

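```bash
python3 -c "
from h import *
plan(.567,.093,.065,88)"
```

```text
pos [0.4599 0.0286 0.2199] yaw 87.8 F [-0.6 -0.3 -0.8] t 2.15 j [ 28.  -1. -24.  -0. -67. -30.]
tx 0.069 ty 0.155 tz -0.105 turn -0.004  rows>=4.0
```

apply_moves(
  deltas=[
    {"tx": 0.023, "ty": 0, "tz": -0.035, "turn": 0, "gripper": 0.032},
    {"tx": 0.046, "ty": 0, "tz": -0.07, "turn": 0, "gripper": 0.032},
    {"tx": 0.069, "ty": 0, "tz": -0.105, "turn": 0, "gripper": 0.032},
    {"tx": 0.069, "ty": 0.04, "tz": -0.105, "turn": 0, "gripper": 0.032},
    {"tx": 0.069, "ty": 0.08, "tz": -0.105, "turn": 0, "gripper": 0.032},
  ],
)

```text
time_s: 2.65
tcp_pos: [0.5686, 0.0922, 0.1394]
eef_rot: [-90.1, -0.0, 87.5]
contact_force: [-0.6, 0.5, -1.2]
gripper_width: 0.0318
```

apply_moves(
  deltas=[
    {"tx": 0, "ty": 0, "tz": 0, "turn": 0, "gripper": 0.032},
    {"tx": 0, "ty": 0.015, "tz": 0, "turn": 0, "gripper": 0.032},
  ],
)

```text
time_s: 2.85
tcp_pos: [0.5685, 0.0915, 0.1271]
eef_rot: [-90.1, 0.0, 87.6]
contact_force: [-0.1, 1.0, 1.4]
gripper_width: 0.032
```

```bash
python3 - <<'E'
from h import *
plan(.567,.093,.065,88)
st=r.get_state();p,d=capture('wrist');q,_=capture('scene')
cv2.imwrite('pics/w2.png',cv2.resize(p[:,:,::-1],None,fx=1.2,fy=1.2));cv2.imwrite('pics/s2.png',cv2.resize(q[90:250,130:310,::-1],None,fx=3.7,fy=3.7,interpolation=2))
E
```

```text
pos [0.5685 0.0915 0.1271] yaw 87.6 F [-0.1  1.   1.4] t 2.85 j [ 29.  15. -19.   0. -56. -31.]
tx 0.001 ty 0.062 tz 0.002 turn -0.007  rows>=1.2
```

View pics/w2.png

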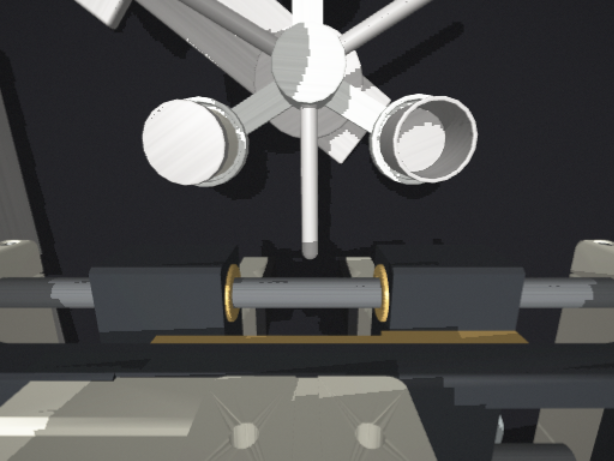

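View pics/s2.png

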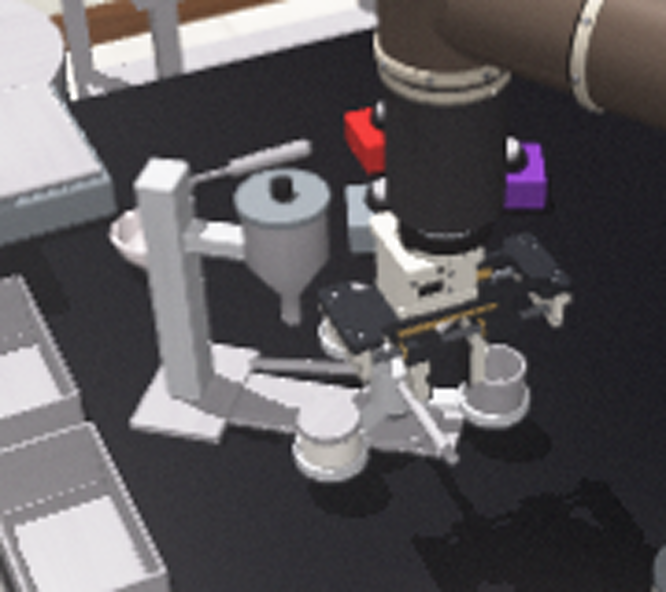

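```bash
python3 - <<'E'
from h import *
st=r.get_state();C=cam('wrist',st)
p,d=capture('wrist');X=cloud(C,d)
print('spoke end',onz(C,[(258,213)],.07)[0].round(4), 'hub',onz(C,[(257,52)],.084)[0].round(4))
print([X[v,258].round(3).tolist() for v in (195,200,204,208,212,216)])
T=st['tcp_pos'];
print(proj(C,[T+[0,0,-.017],T]))
Cs=cam('scene')
# finger pts in scene
print(proj(Cs,[T+[0.016,0,-.017],T+[-.016,0,-.017],[.567,.112,.07],[.568,.107,.07]]))
q,_=capture('scene');cv2.imwrite('pics/s3.png',cv2.resize(q[150:220,200:300,::-1],None,fx=7,fy=7,interpolation=2))
E
```

```text
spoke end [0.5653 0.1071 0.07  ] hub [ 0.5608 -0.0247  0.084 ]
[[0.565, 0.089, 0.075], [0.565, 0.093, 0.075], [0.565, 0.097, 0.075], [0.565, 0.101, 0.075], [0.565, 0.104, 0.076], [0.565, 0.108, 0.075]]
[[255.38761327 210.30794903]
 [255.39870067 218.13250531]]
[[245.5534796  203.34369096]
 [254.4489954  200.25118446]
 [252.92056368 214.41323037]
 [251.93485974 213.54452851]]
```

View pics/s3.png

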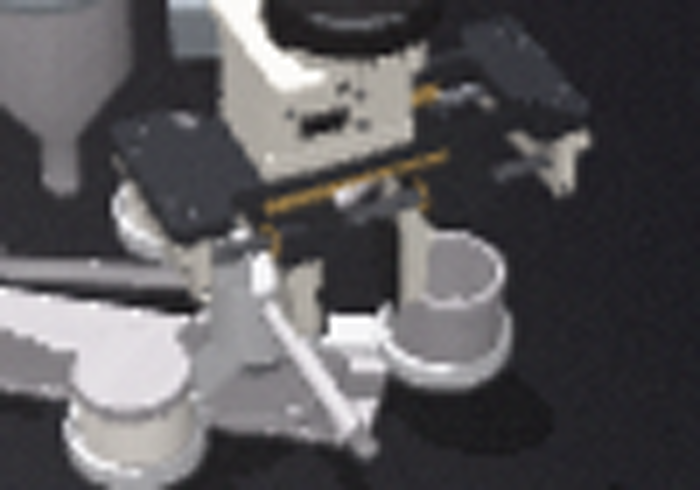

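```bash
python3 - <<'E'
from h import *
st=r.get_state();C=cam('wrist',st)
p,d=capture('wrist');X=cloud(C,d)
R=Ro.from_euler('xyz',st['eef_rot'],degrees=True).as_matrix()
Y=(X-st['tcp_pos'])@R
for v in range(196,232,3): print(v,[(*(Y[v,u]*1000).round(0).astype(int),) if d[v,u]>0 else 0 for u in (208,214,217,240,258,293,298,303)])
E
```

```text
196 [(np.int64(20), np.int64(127), np.int64(-56)), (np.int64(20), np.int64(126), np.int64(-49)), (np.int64(20), np.int64(127), np.int64(-45)), (np.int64(20), np.int64(128), np.int64(-18)), (np.int64(-2), np.int64(51), np.int64(2)), (np.int64(20), np.int64(127), np.int64(44)), (np.int64(20), np.int64(126), np.int64(50)), (np.int64(20), np.int64(128), np.int64(56))]
199 [(np.int64(23), np.int64(127), np.int64(-56)), (np.int64(24), np.int64(128), np.int64(-49)), (np.int64(23), np.int64(126), np.int64(-45)), (np.int64(24), np.int64(128), np.int64(-18)), (np.int64(1), np.int64(52), np.int64(2)), (np.int64(24), np.int64(127), np.int64(44)), (np.int64(24), np.int64(127), np.int64(50)), (np.int64(24), np.int64(127), np.int64(56))]
202 [(np.int64(27), np.int64(127), np.int64(-56)), (np.int64(27), np.int64(127), np.int64(-49)), (np.int64(27), np.int64(127), np.int64(-46)), (np.int64(27), np.int64(127), np.int64(-18)), (np.int64(4), np.int64(51), np.int64(2)), (np.int64(27), np.int64(127), np.int64(44)), (np.int64(27), np.int64(128), np.int64(50)), (np.int64(27), np.int64(127), np.int64(56))]
2
[... 2637 characters left out ...]
(-25)), (np.int64(-11), np.int64(-41), np.int64(-22)), (np.int64(-10), np.int64(-40), np.int64(-21)), (np.int64(58), np.int64(127), np.int64(-19)), (np.int64(58), np.int64(127), np.int64(3)), (np.int64(-10), np.int64(-39), np.int64(21)), (np.int64(-11), np.int64(-42), np.int64(23)), (np.int64(-11), np.int64(-43), np.int64(26))]
229 [(np.int64(-12), np.int64(-48), np.int64(-25)), (np.int64(-9), np.int64(-41), np.int64(-23)), (np.int64(-9), np.int64(-40), np.int64(-21)), (np.int64(62), np.int64(127), np.int64(-19)), (np.int64(62), np.int64(127), np.int64(3)), (np.int64(-8), np.int64(-38), np.int64(21)), (np.int64(-12), np.int64(-48), np.int64(22)), (np.int64(-12), np.int64(-48), np.int64(25))]
```

```bash
python3 - <<'E'
from h import *
p,d=capture('wrist');q,ds=capture('scene')
g=lambda a:(255*(a/255.)**.45).astype(np.uint8)[:,:,::-1]
a=cv2.resize(g(p[170:260,170:345]),None,fx=4.5,fy=4.5,interpolation=2)[:400]
b=cv2.resize(g(q[165:215,210:290]),(785,490),interpolation=0)
cv2.imwrite('pics/g1.png',a);cv2.imwrite('pics/g2.png',b)
C=cam('scene');X=cloud(C,ds)
m=(abs(X[...,0]-.568)<.06)&(abs(X[...,1]-.092)<.03)&(X[...,2]>.08)
v,u=np.nonzero(m)
o=np.argsort(X[m][:,2])[:25]
for i in o: print(u[i],v[i],X[v[i],u[i]].round(3))
E
```

```text
245 197 [0.589 0.099 0.145]
257 193 [0.547 0.1   0.145]
253 190 [0.552 0.083 0.146]
246 196 [0.585 0.098 0.146]
255 193 [0.554 0.101 0.148]
244 197 [0.593 0.102 0.149]
260 192 [0.538 0.104 0.149]
254 191 [0.553 0.092 0.149]
256 193 [0.552 0.103 0.149]
253 189 [0.552 0.082 0.15 ]
259 192 [0.542 0.104 0.15 ]
241 196 [0.601 0.095 0.151]
243 197 [0.597 0.102 0.151]
245 196 [0.59  0.101 0.151]
242 197 [0.6   0.101 0.151]
244 196 [0.593 0.1   0.151]
255 192 [0.554 0.099 0.151]
246 195 [0.585 0.1   0.152]
254 190 [0.552 0.09  0.152]
260 191 [0.538 0.103 0.152]
239 193 [0.601 0.082 0.152]
243 196 [0.596 0.1   0.153]
240 194 [0.601 0.089 0.154]
257 192 [0.549 0.105 0.154]
256 192 [0.552 0.103 0.154]
```

View pics/g1.png

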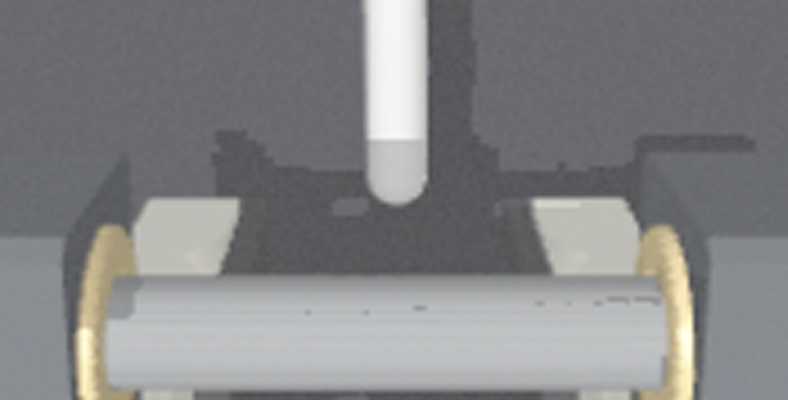

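View pics/g2.png

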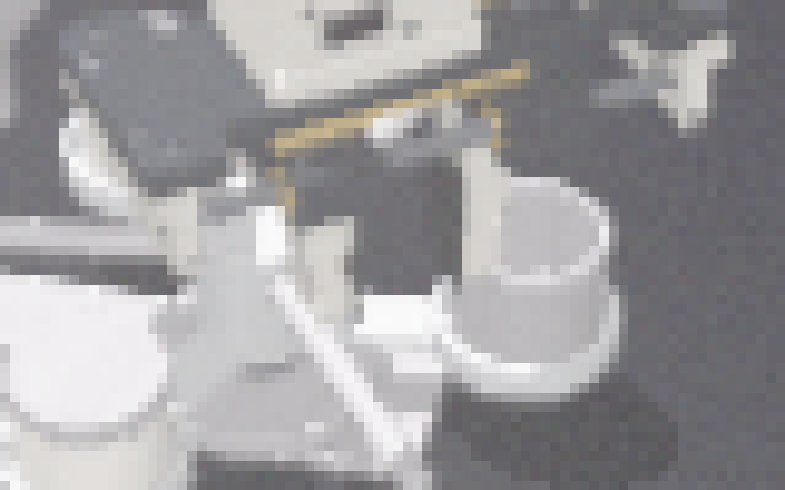

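apply_moves(
  deltas=[
    {"tx": 0, "ty": 0.012, "tz": 0, "turn": 0, "gripper": 0.032},
    {"tx": 0, "ty": 0.024, "tz": 0, "turn": 0, "gripper": 0.032},
    {"tx": 0, "ty": 0.036, "tz": 0, "turn": 0, "gripper": 0.032},
    {"tx": 0, "ty": 0.048, "tz": 0, "turn": 0, "gripper": 0.032},
    {"tx": 0, "ty": 0.06, "tz": 0, "turn": 0, "gripper": 0.032},
  ],
)

```text
time_s: 3.7
tcp_pos: [0.5672, 0.092, 0.0638]
eef_rot: [-89.9, 0.0, 87.7]
contact_force: [-0.1, -0.1, -0.7]
gripper_width: 0.0315
```

```bash
python3 - <<'E'
from h import *
plan(.567,.093,.065,88)
p,d=capture('wrist');q,ds=capture('scene')
g=lambda a:(255*(a/255.)**.6).astype(np.uint8)[:,:,::-1]
cv2.imwrite('pics/w4.png',g(p))
cv2.imwrite('pics/s4.png',cv2.resize(g(q[150:230,200:300]),None,fx=7,fy=7,interpolation=0))
E
```

```text
pos [0.5672 0.092  0.0638] yaw 87.7 F [-0.1 -0.1 -0.7] t 3.7 j [ 29.  19. -23.  -0. -49. -31.]
tx 0.001 ty -0.001 tz 0.000 turn -0.006  rows>=0.0
```

View pics/w4.png

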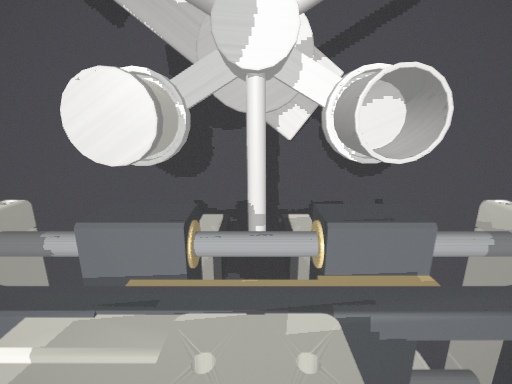

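View pics/s4.png

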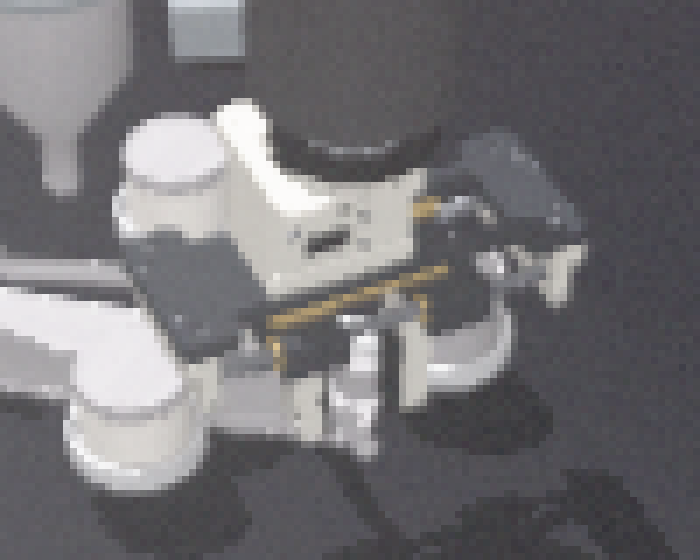

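apply_moves(
  deltas=[
    {"tx": 0, "ty": 0.006, "tz": 0, "turn": 0, "gripper": 0.032},
    {"tx": 0, "ty": 0.012, "tz": 0, "turn": 0, "gripper": 0.032},
    {"tx": 0, "ty": 0.012, "tz": 0.005, "turn": -0.04, "gripper": 0.032},
    {"tx": 0, "ty": 0.012, "tz": 0.01, "turn": -0.087, "gripper": 0.032},
  ],
)

```text
time_s: 4.2
tcp_pos: [0.5576, 0.0925, 0.0531]
eef_rot: [-90.0, -0.0, 92.7]
contact_force: [-0.4, 0.4, -0.3]
gripper_width: 0.032
```

apply_moves(
  deltas=[
    {"tx": 0, "ty": 0, "tz": 0.007, "turn": -0.06, "gripper": 0.032},
    {"tx": -0.001, "ty": 0, "tz": 0.014, "turn": -0.12, "gripper": 0.032},
    {"tx": -0.002, "ty": 0, "tz": 0.021, "turn": -0.18, "gripper": 0.032},
  ],
)

```text
time_s: 4.5
tcp_pos: [0.5372, 0.0899, 0.0536]
eef_rot: [-90.1, -0.0, 103.1]
contact_force: [1.7, 0.1, 0.1]
gripper_width: 0.0322
```

```bash
python3 - <<'E'
from h import *
plan(.567,.093,.065,88)
p,d=capture('wrist')
cv2.imwrite('pics/w5.png',p[:,:,::-1])
E
```

```text
pos [0.5372 0.0899 0.0536] yaw 103.1 F [1.7 0.1 0.1] t 4.5 j [ 30.  17. -27.   0. -46. -17.]
tx -0.004 ty -0.011 tz -0.030 turn 0.264  rows>=1.8
```

View pics/w5.png

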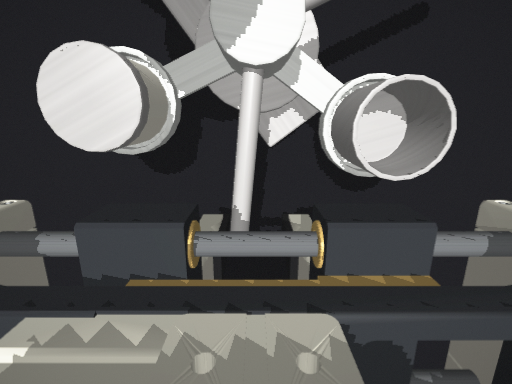

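The spoke (240,230) now rides against the left (trailing) finger at 1.7 N, and the hub is centred at u≈257. I'll continue along the arc.

apply_moves(
  deltas=[
    {"tx": 0, "ty": 0, "tz": 0.01, "turn": -0.087, "gripper": 0.032},
    {"tx": -0.002, "ty": 0, "tz": 0.02, "turn": -0.175, "gripper": 0.032},
    {"tx": -0.004, "ty": 0, "tz": 0.03, "turn": -0.262, "gripper": 0.032},
    {"tx": -0.007, "ty": 0, "tz": 0.039, "turn": -0.349, "gripper": 0.032},
    {"tx": -0.011, "ty": 0, "tz": 0.048, "turn": -0.436, "gripper": 0.032},
  ],
)

```text
time_s: 5.05
tcp_pos: [0.493, 0.0686, 0.0538]
eef_rot: [-90.1, 0.0, 128.1]
contact_force: [0.5, 1.6, 0.7]
gripper_width: 0.0319
```

apply_moves(
  deltas=[
    {"tx": 0, "ty": 0, "tz": 0.01, "turn": -0.087, "gripper": 0.032},
    {"tx": -0.002, "ty": 0, "tz": 0.02, "turn": -0.175, "gripper": 0.032},
    {"tx": -0.004, "ty": 0, "tz": 0.03, "turn": -0.262, "gripper": 0.032},
    {"tx": -0.007, "ty": 0, "tz": 0.039, "turn": -0.349, "gripper": 0.032},
    {"tx": -0.011, "ty": 0, "tz": 0.048, "turn": -0.436, "gripper": 0.032},
  ],
)

```text
time_s: 5.55
tcp_pos: [0.4617, 0.0301, 0.0537]
eef_rot: [-90.1, 0.0, 153.1]
contact_force: [-1.2, 1.6, 1.0]
gripper_width: 0.0321
```

```bash
python3 - <<'E'
from h import *
a=np.radians(153);plan(.563+.114*np.cos(a),-.021+.114*np.sin(a),.053,153)
p,d=capture('wrist')
cv2.imwrite('pics/w6.png',p[:,:,::-1])
E
```

```text
pos [0.4617 0.0301 0.0537] yaw 153.1 F [-1.2  1.6  1. ] t 5.55 j [ 28.  10. -37.  -0. -43.  35.]
tx 0.001 ty 0.001 tz -0.000 turn 0.001  rows>=0.0
```

View pics/w6.png

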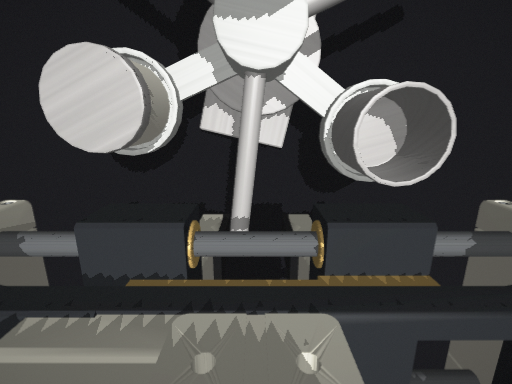

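Tracking is good and the hub is still centred (261,20). Two more 25° calls follow.

apply_moves(
  deltas=[
    {"tx": 0, "ty": 0, "tz": 0.01, "turn": -0.087, "gripper": 0.032},
    {"tx": -0.002, "ty": 0, "tz": 0.02, "turn": -0.175, "gripper": 0.032},
    {"tx": -0.004, "ty": 0, "tz": 0.03, "turn": -0.262, "gripper": 0.032},
    {"tx": -0.007, "ty": 0, "tz": 0.039, "turn": -0.349, "gripper": 0.032},
    {"tx": -0.011, "ty": 0, "tz": 0.048, "turn": -0.436, "gripper": 0.032},
  ],
)

```text
time_s: 6.1
tcp_pos: [0.4494, -0.0178, 0.0535]
eef_rot: [-90.0, 0.0, 177.9]
contact_force: [-1.4, 1.5, 0.4]
gripper_width: 0.0317
```

apply_moves(
  deltas=[
    {"tx": 0, "ty": 0, "tz": 0.01, "turn": -0.087, "gripper": 0.032},
    {"tx": -0.002, "ty": 0, "tz": 0.02, "turn": -0.175, "gripper": 0.032},
    {"tx": -0.004, "ty": 0, "tz": 0.03, "turn": -0.262, "gripper": 0.032},
    {"tx": -0.007, "ty": 0, "tz": 0.039, "turn": -0.349, "gripper": 0.032},
    {"tx": -0.007, "ty": 0, "tz": 0.036, "turn": -0.349, "gripper": 0.032},
  ],
)

```text
time_s: 6.6
tcp_pos: [0.4553, -0.0546, 0.0534]
eef_rot: [-90.0, 0.0, -162.2]
contact_force: [0.6, 0.3, 0.1]
gripper_width: 0.0323
```

```bash
python3 - <<'E'
from h import *
plan(.5,.0,.053,199)
p,d=capture('wrist')
cv2.imwrite('pics/w7.png',p[:,:,::-1])
E
```

```text
pos [ 0.4553 -0.0546  0.0534] yaw -162.2 F [0.6 0.3 0.1] t 6.6 j [ 18.  10. -38.   0. -43.  90.]
tx -0.059 ty 0.000 tz -0.038 turn -0.022  rows>=1.4
```

View pics/w7.png

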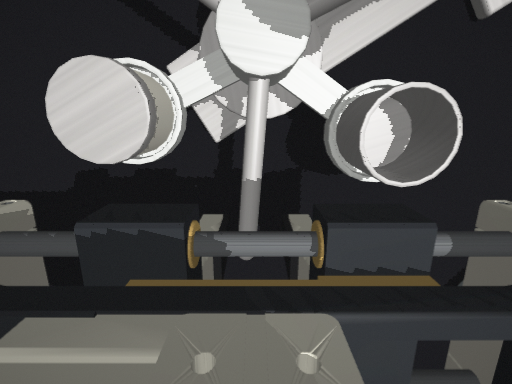

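apply_moves(
  deltas=[
    {"tx": 0, "ty": -0.03, "tz": 0, "turn": 0, "gripper": 0.032},
    {"tx": 0, "ty": -0.07, "tz": 0, "turn": 0, "gripper": 0.032},
    {"tx": 0, "ty": -0.11, "tz": 0, "turn": 0, "gripper": 0.032},
    {"tx": 0, "ty": -0.14, "tz": 0, "turn": 0, "gripper": 0.032},
    {"tx": 0, "ty": -0.14, "tz": 0, "turn": 0, "gripper": 0.032},
  ],
)

```text
time_s: 7.15
tcp_pos: [0.4577, -0.0531, 0.1979]
eef_rot: [-89.9, 0.5, -162.3]
contact_force: [-0.1, 0.2, -0.5]
gripper_width: 0.0318
```

```bash
python3 - <<'E'
from h import *
plan(.59,.089,.193,76)
p,d=capture('wrist')
cv2.imwrite('pics/w8.png',p[:,:,::-1])
E
```

```text
pos [ 0.4577 -0.0531  0.1979] yaw -162.3 F [-0.1  0.2 -0.5] t 7.15 j [ 18.  -0. -26.   0. -63.  90.]
tx -0.169 ty 0.006 tz -0.095 turn 2.125  rows>=14.2
```

View pics/w8.png

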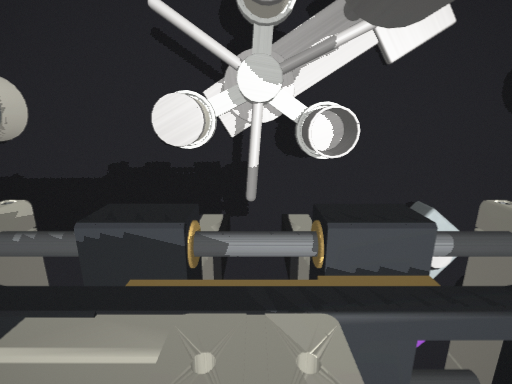

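```bash
python3 - <<'E'
from h import *
st=r.get_state();C=cam('wrist',st)
h=onz(C,[(259,77)],.084)[0];print('hub',h.round(4))
for n,uv,z in [('s1',(251,198),.07),('s3',(153,3),.07),('jar',(177,119),.085),('cup',(332,130),.085)]:
    a=onz(C,[uv],z)[0]-h; print(n,np.degrees(np.arctan2(a[1],a[0]))%360,np.hypot(*a[:2]))
E
```

```text
hub [ 0.5612 -0.0245  0.084 ]
s1 193.8318395350636 0.13109619461777333
s3 73.73009188045329 0.12716927887591406
jar 133.35813080534103 0.09456330093702235
cup 253.50647643128258 0.0929803344972831
```

apply_moves(
  deltas=[
    {"tx": -0.034, "ty": 0, "tz": -0.019, "turn": 0.142, "gripper": 0.032},
    {"tx": -0.068, "ty": 0, "tz": -0.038, "turn": 0.284, "gripper": 0.032},
    {"tx": -0.101, "ty": 0, "tz": -0.057, "turn": 0.426, "gripper": 0.032},
    {"tx": -0.135, "ty": 0, "tz": -0.076, "turn": 0.568, "gripper": 0.032},
    {"tx": -0.169, "ty": 0, "tz": -0.095, "turn": 0.71, "gripper": 0.032},
  ],
)

```text
time_s: 7.7
tcp_pos: [0.5868, 0.0899, 0.1919]
eef_rot: [-89.9, -0.1, 156.7]
contact_force: [0.6, -0.4, 0.6]
gripper_width: 0.0322
```

apply_moves(
  deltas=[
    {"tx": 0, "ty": 0, "tz": 0, "turn": 0.142, "gripper": 0.032},
    {"tx": 0, "ty": 0, "tz": 0, "turn": 0.284, "gripper": 0.032},
    {"tx": 0, "ty": 0, "tz": 0, "turn": 0.426, "gripper": 0.032},
    {"tx": 0, "ty": 0, "tz": 0, "turn": 0.568, "gripper": 0.032},
    {"tx": 0, "ty": 0, "tz": 0, "turn": 0.71, "gripper": 0.032},
  ],
)

```text
time_s: 8.2
tcp_pos: [0.5858, 0.0887, 0.1917]
eef_rot: [-89.9, -0.0, 116.0]
contact_force: [-0.0, -1.0, 0.2]
gripper_width: 0.0323
```

apply_moves(
  deltas=[
    {"tx": 0, "ty": 0, "tz": 0, "turn": 0.142, "gripper": 0.032},
    {"tx": 0, "ty": 0, "tz": 0, "turn": 0.284, "gripper": 0.032},
    {"tx": 0, "ty": 0, "tz": 0, "turn": 0.426, "gripper": 0.032},
    {"tx": 0, "ty": 0, "tz": 0, "turn": 0.568, "gripper": 0.032},
    {"tx": 0, "ty": 0, "tz": 0, "turn": 0.7, "gripper": 0.032},
  ],
)

```text
time_s: 8.7
tcp_pos: [0.5858, 0.0886, 0.1917]
eef_rot: [-89.9, 0.1, 75.9]
contact_force: [-1.0, 1.0, -0.1]
gripper_width: 0.0321
```

```bash
python3 - <<'E'
from h import *
plan(.59,.089,.193,76)
p,d=capture('wrist')
cv2.imwrite('pics/w9.png',p[:,:,::-1])
E
```

```text
pos [0.5858 0.0886 0.1917] yaw 75.9 F [-1.   1.  -0.1] t 8.7 j [ 27.  14. -11.  -0. -65. -42.]
tx 0.001 ty -0.001 tz -0.004 turn -0.001  rows>=0.1
```

View pics/w9.png

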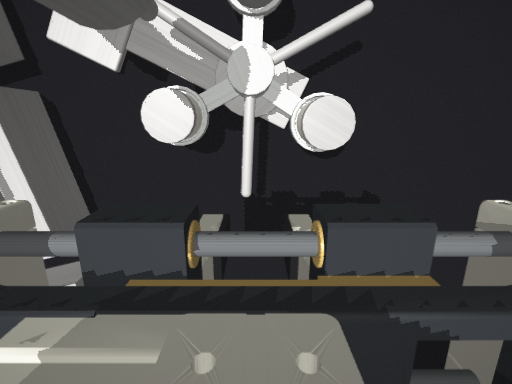

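```bash
python3 - <<'E'
from h import *
plan(.593,.0856,.053,74)
E
```

```text
pos [0.5858 0.0886 0.1918] yaw 75.5 F [ 0.1  0.  -0.1] t 8.75 j [ 27.  14. -11.  -0. -65. -42.]
tx -0.001 ty 0.139 tz -0.008 turn 0.026  rows>=2.8
```

apply_moves(
  deltas=[
    {"tx": -0.001, "ty": 0.02, "tz": -0.008, "turn": 0.026, "gripper": 0.032},
    {"tx": -0.001, "ty": 0.055, "tz": -0.008, "turn": 0.026, "gripper": 0.032},
    {"tx": -0.001, "ty": 0.09, "tz": -0.008, "turn": 0.026, "gripper": 0.032},
    {"tx": -0.001, "ty": 0.117, "tz": -0.008, "turn": 0.026, "gripper": 0.032},
    {"tx": -0.001, "ty": 0.137, "tz": -0.008, "turn": 0.026, "gripper": 0.032},
  ],
)

```text
time_s: 9.25
tcp_pos: [0.5924, 0.0852, 0.0532]
eef_rot: [-89.8, 0.1, 75.0]
contact_force: [0.4, 0.1, -0.1]
gripper_width: 0.0321
```

```bash
python3 - <<'E'
from h import *
plan(.593,.0856,.053,74)
p,d=capture('wrist')
cv2.imwrite('pics/w10.png',p[:,:,::-1])
E
```

```text
pos [0.5924 0.0852 0.0532] yaw 75.0 F [ 0.4  0.1 -0.1] t 9.25 j [ 27.  22. -20.  -0. -49. -42.]
tx 0.001 ty 0.000 tz -0.001 turn 0.017  rows>=0.1
```

View pics/w10.png

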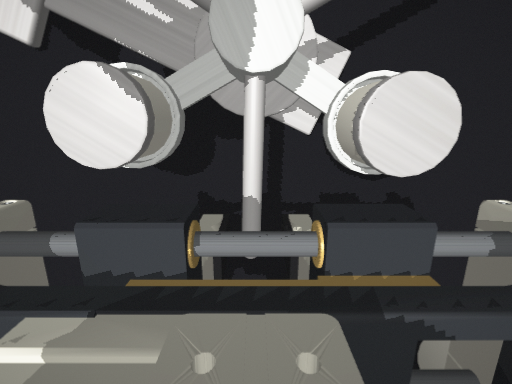

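apply_moves(
  deltas=[
    {"tx": 0, "ty": 0, "tz": 0.008, "turn": -0.07, "gripper": 0.032},
    {"tx": -0.002, "ty": 0, "tz": 0.018, "turn": -0.157, "gripper": 0.032},
    {"tx": -0.004, "ty": 0, "tz": 0.028, "turn": -0.244, "gripper": 0.032},
    {"tx": -0.007, "ty": 0, "tz": 0.038, "turn": -0.335, "gripper": 0.032},
    {"tx": -0.011, "ty": 0, "tz": 0.048, "turn": -0.43, "gripper": 0.032},
  ],
)

```text
time_s: 9.8
tcp_pos: [0.545, 0.0878, 0.0566]
eef_rot: [-90.0, 0.0, 99.8]
contact_force: [1.3, -0.8, 2.0]
gripper_width: 0.0319
```

apply_moves(
  deltas=[
    {"tx": 0, "ty": 0, "tz": 0.01, "turn": -0.087, "gripper": 0.032},
    {"tx": -0.002, "ty": 0, "tz": 0.02, "turn": -0.175, "gripper": 0.032},
    {"tx": -0.004, "ty": 0, "tz": 0.03, "turn": -0.262, "gripper": 0.032},
    {"tx": -0.007, "ty": 0, "tz": 0.039, "turn": -0.349, "gripper": 0.032},
    {"tx": -0.011, "ty": 0, "tz": 0.048, "turn": -0.436, "gripper": 0.032},
  ],
)

```text
time_s: 10.3
tcp_pos: [0.4997, 0.0691, 0.0568]
eef_rot: [-90.1, 0.0, 124.8]
contact_force: [0.5, 1.5, 1.7]
gripper_width: 0.032
```

apply_moves(
  deltas=[
    {"tx": 0, "ty": 0, "tz": 0.008, "turn": -0.07, "gripper": 0.032},
    {"tx": -0.001, "ty": 0, "tz": 0.014, "turn": -0.122, "gripper": 0.032},
    {"tx": -0.002, "ty": 0, "tz": 0.02, "turn": -0.175, "gripper": 0.032},
    {"tx": -0.003, "ty": 0, "tz": 0.024, "turn": -0.209, "gripper": 0.032},
    {"tx": -0.003, "ty": 0, "tz": 0.024, "turn": -0.209, "gripper": 0.032},
  ],
)

```text
time_s: 10.8
tcp_pos: [0.4811, 0.0526, 0.0568]
eef_rot: [-90.0, -0.0, 136.6]
contact_force: [-2.2, 0.9, 3.8]
gripper_width: 0.0323
```

```bash
python3 - <<'E'
from h import *
st=r.get_state();plan(.5,.0,.053,145)
a=st['tcp_pos']-[.561,-.0248,0];print(np.degrees(np.arctan2(a[1],a[0])),np.hypot(a[0],a[1]))
p,d=capture('wrist');q,_=capture('scene')
cv2.imwrite('pics/w11.png',p[:,:,::-1]);cv2.imwrite('pics/s11.png',cv2.resize(q[120:220,160:290,::-1],None,fx=6,fy=6,interpolation=2))
E
```

```text
pos [0.4811 0.0526 0.0568] yaw 136.6 F [-2.2  0.9  3.8] t 10.8 j [ 30.  12. -34.  -0. -44.  17.]
tx -0.050 ty 0.004 tz 0.025 turn -0.147  rows>=1.1
135.9430641883185 0.1112489936932256
```

View pics/w11.png

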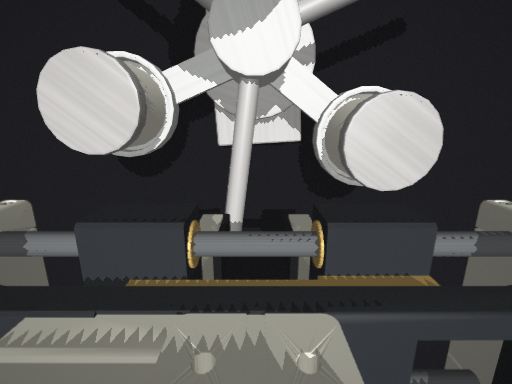

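View pics/s11.png

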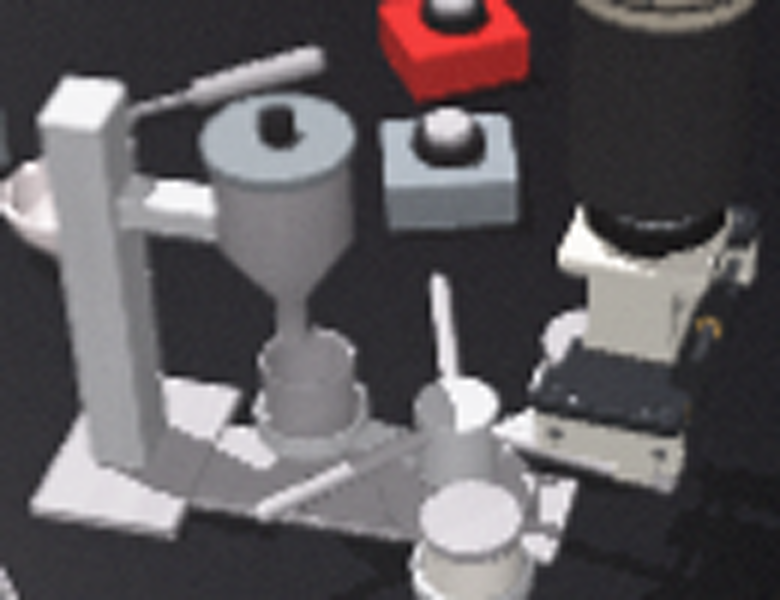

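```bash
python3 - <<'E'
from h import *
C=cam('scene')
s=onz(C,[(208.6,176.5)],.115)[0]; c=onz(C,[(211.0,180.2)],.085)[0]
print(s,c,c-s)
st=r.get_state();W=cam('wrist',st)
h=np.array([.561,-.0248])
a=onz(W,[(236,210),(248,90),(90,101),(392,140)],[.07,.07,.085,.085])[:,:2] if 0 else None
for uv,z,o in [((236,210),.07,0),((247.5,95),.07,0),((90,101),.085,-60),((391,139),.085,60)]:
    v=onz(W,[uv],z)[0][:2]-h; print(np.degrees(np.arctan2(v[1],v[0])),np.hypot(*v))
q,_=capture('scene');cv2.imwrite('pics/s12.png',cv2.resize(q[160:205,190:235,::-1],None,fx=13,fy=13,interpolation=2))
E
```

```text
[ 0.63824078 -0.079147    0.115     ] [ 0.62616651 -0.09118421  0.085     ] [-0.01207427 -0.0120372  -0.03      ]
128.97292618978562 0.10175469375094418
126.61219943689491 0.031067975085574774
67.96378073192662 0.09512941432437502
-170.20625164163638 0.09182803973602667
```

View pics/s12.png

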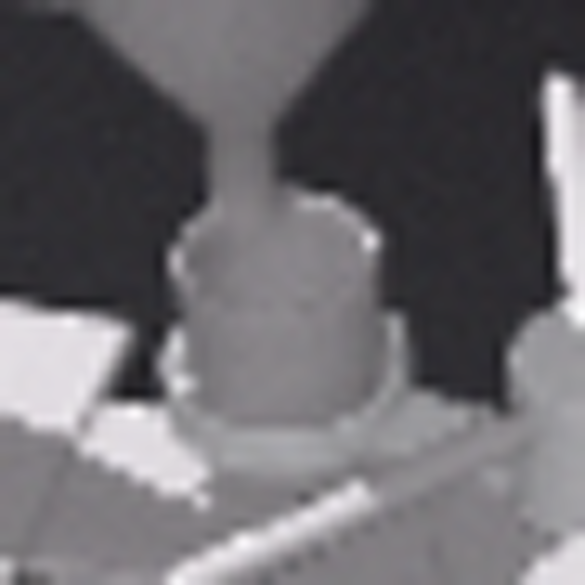

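apply_moves(
  deltas=[
    {"tx": 0.003, "ty": 0, "tz": -0.007, "turn": 0, "gripper": 0.032},
    {"tx": 0.003, "ty": 0, "tz": -0.007, "turn": 0, "gripper": 0.032},
    {"tx": 0.003, "ty": 0.006, "tz": -0.007, "turn": 0, "gripper": 0.032},
    {"tx": 0.003, "ty": 0.013, "tz": -0.007, "turn": 0, "gripper": 0.032},
    {"tx": 0.003, "ty": 0.013, "tz": -0.007, "turn": 0, "gripper": 0.032},
  ],
)

```text
time_s: 11.45
tcp_pos: [0.4833, 0.0592, 0.0421]
eef_rot: [-89.9, -0.0, 136.5]
contact_force: [0.9, -0.4, -0.3]
gripper_width: 0.0321
```

```bash
python3 - <<'E'
from h import *
st=r.get_state();plan(.5,.0,.04,145)
a=st['tcp_pos']-[.561,-.0248,0];print(np.degrees(np.arctan2(a[1],a[0])),np.hypot(a[0],a[1]))
p,d=capture('wrist')
cv2.imwrite('pics/w12.png',p[:,:,::-1])
E
```

```text
pos [0.4833 0.0592 0.0421] yaw 136.5 F [ 0.9 -0.4 -0.3] t 11.45 j [ 30.  13. -35.  -0. -42.  16.]
tx -0.053 ty 0.002 tz 0.031 turn -0.148  rows>=1.2
132.77290903612032 0.11442150826011188
```

View pics/w12.png

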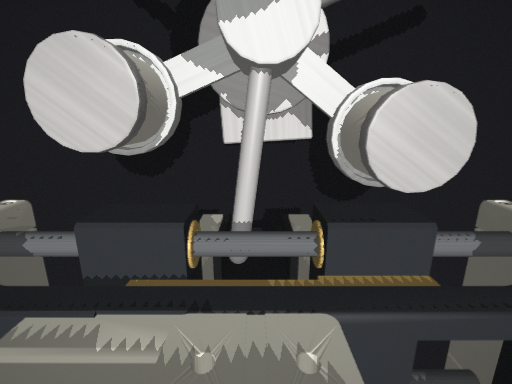

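```bash
python3 - <<'E'
from h import *
for a in (138,143):
    b=np.radians(a);plan(.561+.115*np.cos(b),-.0248+.115*np.sin(b),.041,a)
E
```

```text
pos [0.4834 0.0592 0.0425] yaw 136.5 F [0.6 0.5 0. ] t 11.5 j [ 30.  13. -35.  -0. -42.  16.]
tx 0.001 ty 0.002 tz 0.011 turn -0.026  rows>=0.2
pos [0.4834 0.0592 0.0425] yaw 136.5 F [0.6 0.5 0. ] t 11.5 j [ 30.  13. -35.  -0. -42.  16.]
tx 0.000 ty 0.002 tz 0.021 turn -0.113  rows>=0.8
```

apply_moves(
  deltas=[
    {"tx": 0, "ty": 0, "tz": 0.005, "turn": -0.015, "gripper": 0.032},
    {"tx": 0.001, "ty": 0, "tz": 0.011, "turn": -0.03, "gripper": 0.032},
    {"tx": 0.001, "ty": 0, "tz": 0.016, "turn": -0.07, "gripper": 0.032},
    {"tx": 0, "ty": 0, "tz": 0.021, "turn": -0.113, "gripper": 0.032},
    {"tx": 0, "ty": 0, "tz": 0.021, "turn": -0.113, "gripper": 0.032},
  ],
)

```text
time_s: 12.0
tcp_pos: [0.4685, 0.0435, 0.0435]
eef_rot: [-90.0, -0.0, 143.0]
contact_force: [-0.4, 0.2, -0.5]
gripper_width: 0.0323
```

```bash
python3 - <<'E'
from h import *
b=np.radians(145);plan(.561+.115*np.cos(b),-.0248+.115*np.sin(b),.041,145)
p,d=capture('wrist');q,_=capture('scene')
cv2.imwrite('pics/w13.png',p[:,:,::-1]);cv2.imwrite('pics/s13.png',cv2.resize(q[160:205,190:235,::-1],None,fx=13,fy=13,interpolation=2))
E
```

```text
pos [0.4685 0.0435 0.0435] yaw 143.0 F [-0.4  0.2 -0.5] t 12.0 j [ 29.  12. -37.  -0. -42.  24.]
tx -0.000 ty 0.002 tz 0.003 turn -0.034  rows>=0.2
```

View pics/w13.png

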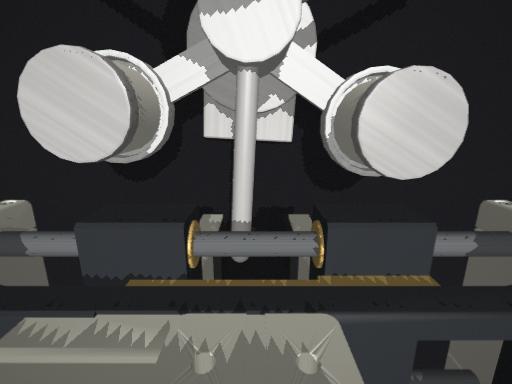

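View pics/s13.png

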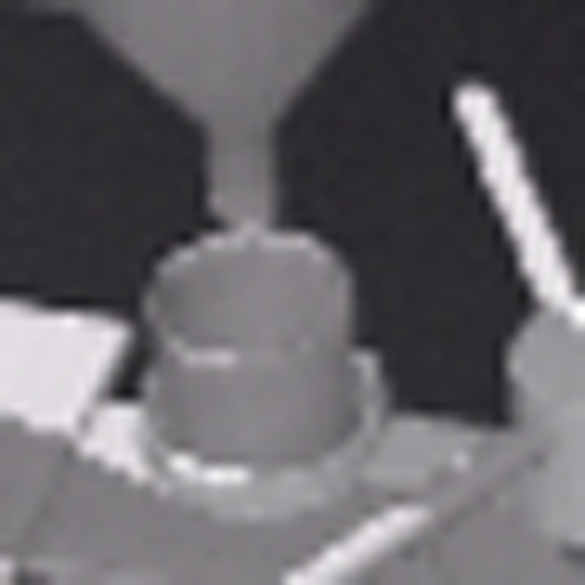

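```bash
python3 - <<'E'
from h import *
C=cam('scene')
s=onz(C,[(208.65-.46,176.15-.46)],.115)[0]; c=onz(C,[(209.2-.46,182.8-.46)],.085)[0]
print(s,c,c-s)
st=r.get_state();W=cam('wrist',st);h=np.array([.561,-.0248])
print(onz(W,[(250,20)],.084))
for uv,z in [((242,210),.07),((246,95),.07),((79,104),.085),((413,123),.085)]:
    v=onz(W,[uv],z)[0][:2]-h; print(np.degrees(np.arctan2(v[1],v[0])),np.hypot(*v))
E
```

```text
[ 0.63779556 -0.08380719  0.115     ] [ 0.63767691 -0.08409565  0.085     ] [-0.00011865 -0.00028847 -0.03      ]
[[ 0.55852806 -0.02116244  0.084     ]]
138.94175730086928 0.10022436167941358
136.4881632872384 0.03555239574724463
78.61583111463862 0.09383930586561481
-159.36543204392274 0.0932020927015042
```

Scene view: the cup rim centre is within about 1 mm of the spout axis. The wrist view gives a spoke angle of 139.6° against a target of 139.7°. I'll release the spoke and lift straight out.

apply_moves(
  deltas=[
    {"tx": 0, "ty": 0, "tz": -0.003, "turn": 0, "gripper": 0.032},
    {"tx": 0, "ty": 0, "tz": -0.005, "turn": 0, "gripper": 0.032},
    {"tx": 0, "ty": -0.02, "tz": -0.005, "turn": 0, "gripper": 0.032},
    {"tx": 0, "ty": -0.06, "tz": -0.005, "turn": 0, "gripper": 0.032},
    {"tx": 0, "ty": -0.1, "tz": -0.005, "turn": 0, "gripper": 0.032},
  ],
)

```text
time_s: 12.6
tcp_pos: [0.472, 0.0482, 0.1441]
eef_rot: [-89.9, -0.0, 143.0]
contact_force: [1.9, 0.4, 0.3]
gripper_width: 0.0319
```

apply_moves(
  deltas=[
    {"tx": 0, "ty": -0.04, "tz": 0, "turn": 0, "gripper": 0.0},
    {"tx": 0, "ty": -0.06, "tz": 0, "turn": 0, "gripper": 0.0},
    {"tx": 0, "ty": -0.06, "tz": 0, "turn": 0, "gripper": 0.0},
  ],
)

```text
time_s: 12.9
tcp_pos: [0.4745, 0.0492, 0.2068]
eef_rot: [-90.3, 0.2, 143.0]
contact_force: [-0.8, -0.7, -0.3]
gripper_width: 0.0136
```

```bash
python3 - <<'E'
from h import *
p,d=capture('wrist');q,_=capture('scene')
cv2.imwrite('pics/w14.png',p[:,:,::-1]);cv2.imwrite('pics/s14.png',cv2.resize(q[160:205,190:235,::-1],None,fx=13,fy=13,interpolation=2))
plan(.43,-.31,.21,60)
E
```

```text
pos [0.4725 0.0486 0.2034] yaw 143.0 F [-0.1 -0.2 -0.4] t 13.0 j [ 30.   2. -24.  -0. -64.  23.]
tx -0.182 ty -0.007 tz 0.312 turn 1.448  rows>=9.7
```

View pics/w14.png

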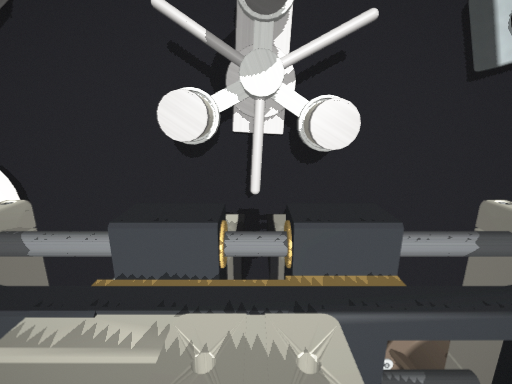

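View pics/s14.png

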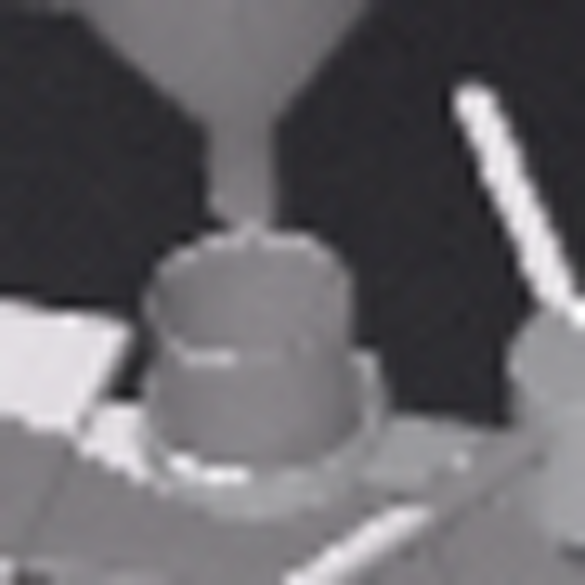

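```bash
python3 - <<'E'
from h import *
plan(.46,-.23,.21,60)
E
```

```text
pos [0.4725 0.0486 0.2034] yaw 143.0 F [-0.1 -0.2 -0.4] t 13.0 j [ 30.   2. -24.  -0. -64.  23.]
tx -0.158 ty -0.007 tz 0.230 turn 1.448  rows>=9.7
```

apply_moves(
  deltas=[
    {"tx": -0.026, "ty": -0.006, "tz": 0.038, "turn": 0.14, "gripper": 0.0},
    {"tx": -0.053, "ty": -0.006, "tz": 0.077, "turn": 0.28, "gripper": 0.0},
    {"tx": -0.079, "ty": -0.006, "tz": 0.115, "turn": 0.42, "gripper": 0.0},
    {"tx": -0.105, "ty": -0.006, "tz": 0.153, "turn": 0.56, "gripper": 0.0},
    {"tx": -0.131, "ty": -0.006, "tz": 0.192, "turn": 0.7, "gripper": 0.0},
  ],
)

```text
time_s: 13.5
tcp_pos: [0.4606, -0.1854, 0.208]
eef_rot: [-89.9, -0.0, 102.6]
contact_force: [1.7, -0.3, -0.2]
gripper_width: 0.0007
```

```bash
python3 - <<'E'
from h import *
plan(.46,-.23,.21,60)
E
```

```text
pos [ 0.4606 -0.1854  0.208 ] yaw 102.6 F [ 1.7 -0.3 -0.2] t 13.5 j [  1.   4. -21.  -0. -65.  12.]
tx -0.043 ty -0.002 tz 0.010 turn 0.743  rows>=5.0
```

apply_moves(
  deltas=[
    {"tx": -0.015, "ty": 0, "tz": 0.004, "turn": 0.14, "gripper": 0.0},
    {"tx": -0.03, "ty": 0, "tz": 0.007, "turn": 0.28, "gripper": 0.0},
    {"tx": -0.04, "ty": 0, "tz": 0.01, "turn": 0.42, "gripper": 0.0},
    {"tx": -0.04, "ty": 0, "tz": 0.01, "turn": 0.56, "gripper": 0.0},
    {"tx": -0.04, "ty": 0, "tz": 0.01, "turn": 0.7, "gripper": 0.0},
  ],
)

```text
time_s: 14.0
tcp_pos: [0.4599, -0.2254, 0.2075]
eef_rot: [-89.8, 0.1, 62.4]
contact_force: [-0.4, -0.0, -0.8]
gripper_width: 0.0003
```

```bash
python3 - <<'E'
from h import *
capture('top')
st=r.get_state();p,d=capture('wrist');C=cam('wrist',st);X=cloud(C,d)
print(st['tcp_pos'],st['eef_rot'])
cv2.imwrite('pics/w15.png',p[:,:,::-1])
m=((X[...,2]>.056)&(X[...,2]<.068)&(d>0)).astype(np.uint8)
k,l,s,c=cv2.connectedComponentsWithStats(m,connectivity=4)
for i in range(1,k):
    if s[i,4]>60: print(s[i],c[i],onz(C,[c[i]],.062)[0].round(4),p[l==i].mean(0))
E
```

```text
[ 0.45984844 -0.22521028  0.20751575] [-8.98176573e+01  5.81964735e-02  6.19121728e+01]
[345   1  33  36 893] [360.87569989  18.28219485] [ 0.2785 -0.3243  0.062 ] [235.50391937 234.79395297 233.89361702]
[228  85  29  30 685] [241.67591241  99.55912409] [ 0.4314 -0.3119  0.062 ] [245.98686131 245.72992701 245.37810219]
```

View pics/w15.png

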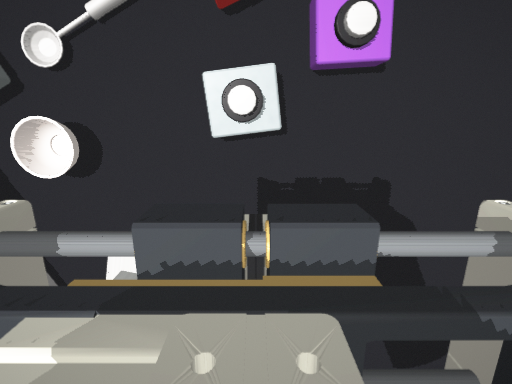

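```bash
python3 - <<'E'
from h import *
plan(.4314,-.3119,.11,61.9)
E
```

```text
pos [ 0.46   -0.2251  0.2077] yaw 62.6 F [-1.5 -0.4 -0.8] t 14.1 j [ -4.   5. -19.  -0. -66. -23.]
tx -0.090 ty 0.098 tz -0.015 turn 0.013  rows>=2.7
```

apply_moves(
  deltas=[
    {"tx": -0.045, "ty": 0, "tz": -0.008, "turn": 0, "gripper": 0.0},
    {"tx": -0.09, "ty": 0, "tz": -0.015, "turn": 0, "gripper": 0.0},
    {"tx": -0.09, "ty": 0.035, "tz": -0.015, "turn": 0, "gripper": 0.0},
    {"tx": -0.09, "ty": 0.075, "tz": -0.015, "turn": 0, "gripper": 0.0},
    {"tx": -0.09, "ty": 0.098, "tz": -0.015, "turn": 0, "gripper": 0.0},
  ],
)

```text
time_s: 14.6
tcp_pos: [0.4307, -0.3115, 0.1077]
eef_rot: [-89.7, 0.0, 63.0]
contact_force: [-0.5, 0.6, -0.1]
gripper_width: 0.0008
```

apply_moves(
  deltas=[
    {"tx": 0, "ty": 0.005, "tz": 0, "turn": 0, "gripper": 0.0},
    {"tx": 0, "ty": 0.01, "tz": 0, "turn": 0, "gripper": 0.0},
    {"tx": 0, "ty": 0.015, "tz": 0, "turn": 0, "gripper": 0.0},
    {"tx": 0, "ty": 0.02, "tz": 0, "turn": 0, "gripper": 0.0},
  ],
)

```text
time_s: 15.0
tcp_pos: [0.4338, -0.3122, 0.0921]
eef_rot: [-90.1, -0.0, 62.9]
contact_force: [-0.1, 0.1, 0.3]
gripper_width: 0.0008
```

```bash
python3 - <<'E'
from h import *
plan(.4314,-.3119,.08,62)
q,_=capture('scene');cv2.imwrite('pics/s16.png',cv2.resize(q[90:190,180:300,::-1],None,fx=6,fy=6,interpolation=2))
E
```

```text
pos [ 0.4338 -0.3122  0.0921] yaw 62.9 F [-0.1  0.1  0.3] t 15.0 j [-15.  13. -26.   0. -50. -12.]
tx -0.001 ty 0.012 tz 0.002 turn 0.015  rows>=0.2
```

View pics/s16.png

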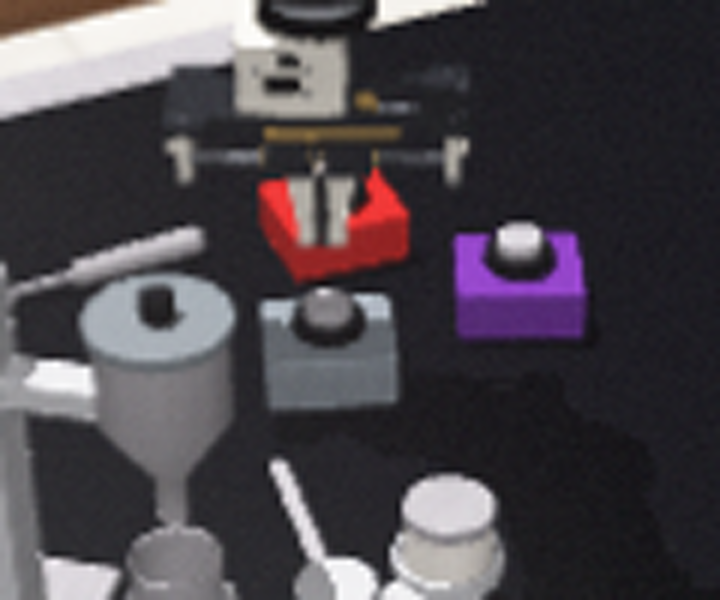

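apply_moves(
  deltas=[
    {"tx": -0.001, "ty": 0.01, "tz": 0.002, "turn": 0, "gripper": 0.0},
    {"tx": -0.001, "ty": 0.016, "tz": 0.002, "turn": 0, "gripper": 0.0},
    {"tx": -0.001, "ty": 0.016, "tz": 0.002, "turn": 0, "gripper": 0.0},
  ],
)

```text
time_s: 15.35
tcp_pos: [0.4299, -0.3117, 0.0744]
eef_rot: [-89.9, 0.0, 62.8]
contact_force: [0.7, 0.4, -1.2]
gripper_width: 0.0007
```

apply_moves(
  deltas=[
    {"tx": 0, "ty": 0.005, "tz": 0, "turn": 0, "gripper": 0.0},
    {"tx": 0, "ty": 0.01, "tz": 0, "turn": 0, "gripper": 0.0},
    {"tx": 0, "ty": 0.015, "tz": 0, "turn": 0, "gripper": 0.0},
    {"tx": 0, "ty": 0.02, "tz": 0, "turn": 0, "gripper": 0.0},
    {"tx": 0, "ty": 0.02, "tz": 0, "turn": 0, "gripper": 0.0},
  ],
)

```text
time_s: 15.85
tcp_pos: [0.4302, -0.3118, 0.0545]
eef_rot: [-89.9, 0.0, 62.8]
contact_force: [0.3, -0.6, 0.3]
gripper_width: 0.0004
```

```bash
python3 - <<'E'
from h import *
plan(.4314,-.3119,.05,62)
q,_=capture('scene');cv2.imwrite('pics/s17.png',cv2.resize(q[90:190,180:300,::-1],None,fx=6,fy=6,interpolation=2))
E
```

```text
pos [ 0.4302 -0.3118  0.0545] yaw 62.8 F [ 0.3 -0.6  0.3] t 15.85 j [-15.  16. -29.  -0. -46. -12.]
tx 0.000 ty 0.005 tz -0.001 turn 0.014  rows>=0.1
```

View pics/s17.png

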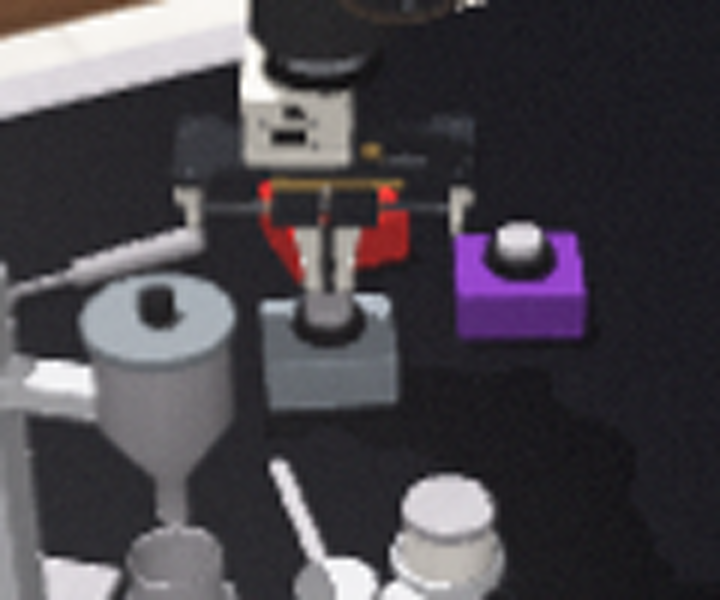

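The fingertips hang just over the grey box's button, with no contact yet. Next are small steps down with a force watch.

apply_moves(
  deltas=[
    {"tx": 0, "ty": 0.003, "tz": 0, "turn": 0, "gripper": 0.0},
    {"tx": 0, "ty": 0.006, "tz": 0, "turn": 0, "gripper": 0.0},
    {"tx": 0, "ty": 0.009, "tz": 0, "turn": 0, "gripper": 0.0},
    {"tx": 0, "ty": 0.011, "tz": 0, "turn": 0, "gripper": 0.0},
    {"tx": 0, "ty": 0.011, "tz": 0, "turn": 0, "gripper": 0.0},
  ],
)

```text
time_s: 16.4
tcp_pos: [0.4304, -0.312, 0.044]
eef_rot: [-90.0, 0.0, 62.8]
contact_force: [-0.2, -1.2, -0.2]
gripper_width: 0.0003
```

apply_moves(
  deltas=[
    {"tx": 0, "ty": 0.002, "tz": 0, "turn": 0, "gripper": 0.0},
    {"tx": 0, "ty": 0.003, "tz": 0, "turn": 0, "gripper": 0.0},
    {"tx": 0, "ty": 0.003, "tz": 0, "turn": 0, "gripper": 0.0},
  ],
)

```text
time_s: 16.7
tcp_pos: [0.4308, -0.3121, 0.0415]
eef_rot: [-90.0, 0.0, 62.8]
contact_force: [-0.3, 0.7, 2.8]
gripper_width: 0.0005
```

apply_moves(
  deltas=[
    {"tx": 0, "ty": 0.001, "tz": 0, "turn": 0, "gripper": 0.0},
    {"tx": 0, "ty": 0.002, "tz": 0, "turn": 0, "gripper": 0.0},
    {"tx": 0, "ty": 0.003, "tz": 0, "turn": 0, "gripper": 0.0},
    {"tx": 0, "ty": 0.003, "tz": 0, "turn": 0, "gripper": 0.0},
  ],
)

```text
time_s: 17.1
tcp_pos: [0.4309, -0.3121, 0.0384]
eef_rot: [-90.0, 0.0, 62.8]
contact_force: [-0.7, 0.1, 4.3]
gripper_width: 0.0002
```

apply_moves(
  deltas=[
    {"tx": 0, "ty": 0.001, "tz": 0, "turn": 0, "gripper": 0.0},
    {"tx": 0, "ty": 0.002, "tz": 0, "turn": 0, "gripper": 0.0},
    {"tx": 0, "ty": 0.003, "tz": 0, "turn": 0, "gripper": 0.0},
    {"tx": 0, "ty": 0.003, "tz": 0, "turn": 0, "gripper": 0.0},
  ],
)

```text
time_s: 17.5
tcp_pos: [0.4309, -0.3122, 0.0368]
eef_rot: [-90.0, 0.0, 62.8]
contact_force: [-3.9, 4.6, 19.4]
gripper_width: 0.0001
```

The force rose to 19 N against the end stop, so the button is fully down. Retracting straight up.

apply_moves(
  deltas=[
    {"tx": 0, "ty": -0.005, "tz": 0, "turn": 0, "gripper": 0.0},
    {"tx": 0, "ty": -0.02, "tz": 0, "turn": 0, "gripper": 0.0},
    {"tx": 0, "ty": -0.06, "tz": 0, "turn": 0, "gripper": 0.0},
    {"tx": 0, "ty": -0.1, "tz": 0, "turn": 0, "gripper": 0.0},
    {"tx": 0, "ty": -0.13, "tz": 0, "turn": 0, "gripper": 0.0},
  ],
)

```text
time_s: 18.0
tcp_pos: [0.4309, -0.3121, 0.1673]
eef_rot: [-90.1, -0.0, 62.8]
contact_force: [1.2, 0.1, -0.4]
gripper_width: 0.0004
```

apply_moves(
  deltas=[
    {"tx": 0, "ty": -0.02, "tz": 0, "turn": 0, "gripper": 0.0},
    {"tx": 0, "ty": -0.02, "tz": 0, "turn": 0, "gripper": 0.0},
    {"tx": 0, "ty": -0.02, "tz": 0, "turn": 0, "gripper": 0.0},
  ],
)

```text
time_s: 18.3
tcp_pos: [0.4305, -0.3117, 0.185]
eef_rot: [-90.0, -0.0, 62.8]
contact_force: [-0.3, -0.4, -0.9]
gripper_width: 0.0004
```

```bash
python3 - <<'E'
from h import *
plan(.43,-.31,.18,62)
q,d=capture('scene');cv2.imwrite('pics/s18.png',cv2.resize(q[100:220,150:290,::-1],None,fx=5,fy=5,interpolation=2))
X=cloud(cam('scene'),d);print(X[139:143,232:237,2].mean())
b=np.load('scene0.npz')['p'];df=np.abs(q.astype(int)-b).max(2)>60;cv2.imwrite('pics/df.png',(df*255).astype(np.uint8))
E
```

```text
pos [ 0.4305 -0.3117  0.185 ] yaw 62.8 F [-0.3 -0.4 -0.9] t 18.3 j [-15.   8. -19.  -0. -63. -12.]
tx 0.001 ty 0.005 tz 0.001 turn 0.013  rows>=0.1
0.061701486292478014
```

View pics/s18.png

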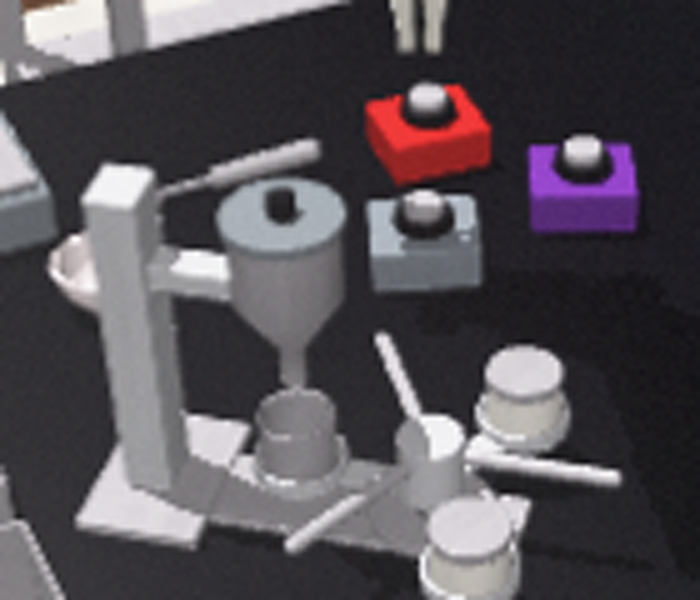

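View pics/df.png

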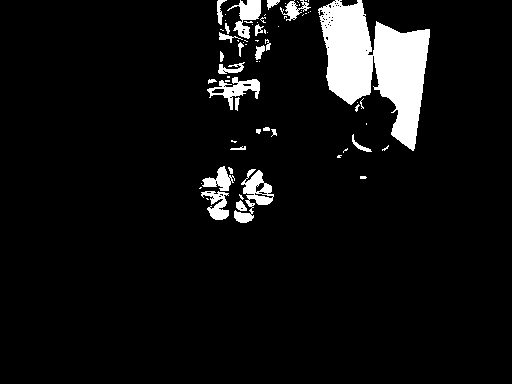

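The cup is under the spout and the button is back up (0.0617 m). The only scene changes are the carousel, the arm and its shadows. Handing in.

```bash
python3 -c "
from plant import r
print(r.close_job())"
```

```text
the job is handed in; nothing more can be done
None
```

I turned the carousel about 171° counter-clockwise, pressed the start button fully down and let it come up again, then handed the job in at about 18.5 s of the 72 s allowed. No verdict is reported.

**What I did:** I pushed two bare spokes one after the other with the half-open fingers set around each spoke, without gripping. Then I backed off and pressed the grey box's button with the closed fingertips. The force rose to 19 N against the end stop, at about 5 to 6 mm of travel.

**Last checks:**
- **Cup:** its rim centre measured within about 1 mm of the spout axis in the scene view. The wrist view put the spoke at 139.6° against a target of 139.7°. The cup looked unmoved after I let go of the spoke.
- **Button:** its top read 61.7 mm above the table, so it is up again.
- **Surroundings:** a before-and-after comparison of scene pictures showed changes only at the carousel, the arm and its shadows. The robot was clear of everything.

**What disagreed:**
- **Fingertips:** they stood about 19 mm above the TCP, not 17 mm ahead of it as the text says. Two cameras and both contacts agreed on this. Because of it, one push rode slightly up on a spoke (under 4 N), so I lowered the tool before the final push.
- **Cameras:** the wrist camera put the hub about 4 to 7 mm away from where the fixed cameras put it. I used the wrist values for moves and checked the cup against the spout within a single view.

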